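Raise the lead-brick screen by two courses in running bond

ROBOT

A 7-joint arm with a two-finger parallel gripper is mounted at the origin on the work surface. World frame = base frame: x ahead of the robot, y to its left, z up, the work surface at z = 0. Lengths are in mm, angles in rad, forces in N, time in s.
With the tool pointing down it reaches from about 425 to 925 mm from the base axis. Payload 6.8 kg.
Tool frame: the origin (TCP) lies at the very end of the fingers, on their centre line; the grasp point (between the pads) lies 19 mm behind it; x points along the fingers, y is the direction in which the jaws open and shut, and the axes are right-handed (so a half turn about x gives the same grasp; the last joint's range is limited). The gripper opens to 88 mm and grips with 3 to 60 N. Pads are 20 mm wide; open, the fingers measure 115 mm over their backs; the gripper's body (75 mm by 178 mm) begins 61 mm behind the grasp point.
Start: joints at [-1.44, 0.477, 0.022, 1.555, -0.011, 1.109, -0.083], TCP at [159.657, 655.864, 222.664] pointing down, gripper open.
Joint ranges: [-2.96, 2.96], [-0.34, 2.1], [-1.41, 1.46], [0.24, 2.44], [-1.37, 4.51], [0.17, 1.92], [-2.96, 2.96]. Speed limits (rad/s): [2.39, 2.39, 3.14, 3.14, 3.14, 3.14, 3.14].

INTERFACE

Orientations are given as a unit quaternion [w, x, y, z].
In Python, from bench import env gives the robot as it stands. The module is installed in compiled form; this text tells all that it offers.
- The arm moves only by the shell command python3 -m inch 'ROWS'. ROWS is JSON, a list of rows, each a list of 7 numbers: the shift along the tool's x, y, z in mm, then the turn, a rotation vector about the tool's x, y, z in degrees, then the opening, from 0 (shut) to 1 (fully open). In form: [[tx, ty, tz, wx, wy, wz, gripper], ...]. A call has 1 to 5 rows; each row shifts and turns the pose as measured when the row begins, along the tool's axes as they then stand; what a row does not reach is not made up. A row lasts 1/8 s, in which the tool goes at most 62.5 mm and 10.7 degrees, less where a joint would pass 70% of its speed; a pose out of reach is approached as far as the arm can. A call is refused whole if a number of a shift passes 62.5 or a number of a turn 10.7, either way. A call with a gripper value outside its range is refused whole. The fingers move at their own pace and stop on an object; the grip force is fixed at half the most. Time passes only in rows, so rows that do not move let the fingers close. It gives the time, the measured TCP pose, the force and the opening at its end, in the units of the state.
- env.sense(): the state, without advancing time (a new reading comes with each control period).
- env.get_image(name): name is "scene" or "top" or "wrist"; returns a dict with "pixels" (420x560x3 uint8, red, green, blue), "mtx" (3x3 intrinsics, pixels), "rvec" (rotation vector, rad) and "tvec" (3), from world to camera coordinates, as OpenCV has them. Camera axes: x right, y down, z forward; pixel columns grow to the right and rows downward; lengths in mm; the calibration is good to about 2 mm. A picture is of the moment at which its call begins. There is no depth.
- env.hand_in(): hands the job in, once; it reports no verdict.
Trained networks look in the newest picture that a camera, given by its name, has taken for a name from the list of things; names that differ only in an ending like _2 or _b are one class to them, and where a whole thing is asked for, a point or a joint stands for the part that bears it (a point fixed in the world has none). Each returns a list of dicts, best first, with "score" (0 to 1); they miss things now and then, are a little off and sometimes report something else, mostly with a low value. They report only what shows in the picture. A call takes as long as a camera call. They do not tell look-alikes from the thing itself.
- env.cut_out(label, camera): "pixels" (420x560 bool, what is visible of it) and "point" ([row, column] in pixels, amid what is visible of it).
The state is a dict: "time": time; "joint_pos": joint angles; "joint_vel": joint speeds; "effort": joint torques, N m; "tcp_pos": TCP position; "tool_rot": TCP orientation; "wrist_force": force on the tool from outside, world axes, zero at the start; "ft_torque": the same for the moment, N m; "gripper_width": finger opening in mm.
Only numpy, scipy, OpenCV 4.12 (cv2) and the standard library are available. Lean on these libraries where they do the work, as an engineer would, in place of code of your own. Each camera call takes 0.05 s, during which the arm holds its last target.

TASK

The little lead screen on the steel plate was left part-built in running bond: a bottom course of two full bricks and, on one end of it, the half brick that starts the second course. With the four loose bricks finish the second course (a full brick over the bottom joint, the half at the other end) and lay two full bricks on it as the third, so that the brick above bridges every upright joint, faces and ends line up with the bottom course, and no joint is wider than 5 mm. Set each brick down gently without dropping it, let go, and leave the bricks already laid and the other things on the bench where they are.

Things in the scene. Friction and masses are not known exactly. Their poses are not given: they have to be found in the camera images.
- plate: fixed steel plate under the lead screen, 64 (x) x 190 (y) x 3 high; origin at the centre of its underside on the bench. The screen, one brick (28) thick, runs along its y axis, centred on it: bottom bricks' centres at y = +-40.75, tops 37 above the bench. Second course: bed at 37, centres at 54 (laid half at y = +61.5, full to come at y = 0, half at y = -61.5); third: bed at 71, centres at 88 (y = +-41)
- base_l_mid (a point): full lead brick already laid in the bottom course at the plate's +y end, not fixed, 28 (its x) x 80 (its y) x 34 high; this point is its centre, 17 above its underside
- base_r_mid (a point): full lead brick already laid in the bottom course at the plate's -y end, not fixed, 28 (its x) x 80 (its y) x 34 high; this point is its centre, 17 above its underside
- full_a_mid (a point): loose full lead brick, plain dull grey, 28 (its x) x 80 (its y) x 34 high, about 0.86 kg, one of three alike; this point is its centre, 17 above its underside. Starts lying on its bed face on the bench, and carries a half brick on top (half).
- full_b_mid (a point): loose full lead brick, plain dull grey, 28 (its x) x 80 (its y) x 34 high, about 0.86 kg, one of three alike; this point is its centre, 17 above its underside. Starts lying on its bed face on the bench.
- full_c_mid (a point): loose full lead brick, plain dull grey, 28 (its x) x 80 (its y) x 34 high, about 0.86 kg, one of three alike; this point is its centre, 17 above its underside. Starts lying on its bed face on the bench.
- half_mid (a point): loose half lead brick, plain dull grey, 28 (its x) x 38 (its y) x 34 high, about 0.41 kg; this point is its centre, 17 above its underside. Starts lying across the top of one of the full bricks (full_a), its underside 34 above the bench.
- laid_half_mid (a point): the half brick already laid, not fixed, on the bottom course at the plate's +y end: half lead brick, plain dull grey, 28 (its x) x 38 (its y) x 34 high, about 0.41 kg; this point is its centre, 17 above its underside. 
- pot: lead vial pot, a bystander: grey cylinder 52 across, 70 high with its lid knob; origin at the centre of its underside
- reagent: amber reagent bottle, a bystander: 48 across, 76 high; origin at the centre of its underside
- forceps: steel forceps lying flat, a bystander: about 140 long (its y axis), 14 wide, 9 high; origin at its middle on the bench
- rack: white wire tube rack with capped tubes, a bystander: 60 x 110, 78 high over the tubes; origin at the centre of its underside
- tipbox: grey pipette-tip box with blue lid, a bystander: 86 x 124 x 71 high; origin at the centre of its underside
- meter: yellow hand-held contamination meter with a black bow handle, a bystander: 76 x 150 (y), 68 high; origin at the centre of its underside
- spray: white spray bottle with red trigger head, a tall bystander: 62 across, 188 high, the head 50 long; origin at the centre of its underside
- samples: fixed steel tray behind the screen, 75 x 150 x 16 high, with two heavy lidded lead pots 60 across standing in it, 84 high over the knobs; origin at the centre of its underside
Not all that is in view belongs to the job. Leave any blue look-alike of the part that bears full_b_mid alone. Of the things that look like the plate, the smaller one is meant.

How it is judged (in metres and radians):
On the way:
1. the second course is laid: a full brick over the bottom joint and the half brick at the free end (z of half_mid in the frame of plate between 0.05 and 0.058 m and y of half_mid in the frame of plate between -0.0675 and -0.0555 m and z of laid_half_mid in the frame of plate between 0.05 and 0.058 m and y of laid_half_mid in the frame of plate between 0.0555 and 0.0675 m and x of half_mid in the frame of plate between -0.005 and 0.005 m and angle between the y axis of half_mid and the y axis of plate, either way round below 0.08 rad and angle between half_mid's own z axis and vertical below 0.05 rad and ((z of full_a_mid in the frame of plate between 0.05 and 0.058 m and y of full_a_mid in the frame of plate between -0.006 and 0.006 m and distance between full_a_mid and half_mid below 0.0645 m and distance between full_a_mid and laid_half_mid below 0.0645 m and x of full_a_mid in the frame of plate between -0.005 and 0.005 m and angle between the y axis of full_a_mid and the y axis of plate, either way round below 0.08 rad and angle between full_a_mid's own z axis and vertical below 0.05 rad) or (z of full_b_mid in the frame of plate between 0.05 and 0.058 m and y of full_b_mid in the frame of plate between -0.006 and 0.006 m and distance between full_b_mid and half_mid below 0.0645 m and distance between full_b_mid and laid_half_mid below 0.0645 m and x of full_b_mid in the frame of plate between -0.005 and 0.005 m and angle between the y axis of full_b_mid and the y axis of plate, either way round below 0.08 rad and angle between full_b_mid's own z axis and vertical below 0.05 rad) or (z of full_c_mid in the frame of plate between 0.05 and 0.058 m and y of full_c_mid in the frame of plate between -0.006 and 0.006 m and distance between full_c_mid and half_mid below 0.0645 m and distance between full_c_mid and laid_half_mid below 0.0645 m and x of full_c_mid in the frame of plate between -0.005 and 0.005 m and angle between the y axis of full_c_mid and the y axis of plate, either way round below 0.08 rad and angle between full_c_mid's own z axis and vertical below 0.05 rad))), for 0.2 s.
At the end, for the whole second after the job is handed in: Half-full-half, then full-full, stand on the bottom course: each brick within 5 mm of the screen's centre plane, 6 mm of its place along it and 4 mm in height, parallel within 0.08 rad, level within 0.05 rad, joints at most 5 mm, all released and at rest (x of full_a_mid in the frame of plate between -0.005 and 0.005 m and angle between the y axis of each of full_a_mid, full_b_mid, full_c_mid, half_mid, laid_half_mid and the y axis of plate, either way round below 0.08 rad and angle between each of full_a_mid, full_b_mid, full_c_mid, half_mid, laid_half_mid's own z axis and vertical below 0.05 rad and x of full_b_mid in the frame of plate between -0.005 and 0.005 m and x of full_c_mid in the frame of plate between -0.005 and 0.005 m and x of half_mid in the frame of plate between -0.005 and 0.005 m and x of laid_half_mid in the frame of plate between -0.005 and 0.005 m and z of half_mid in the frame of plate between 0.05 and 0.058 m and y of half_mid in the frame of plate between -0.0675 and -0.0555 m and z of laid_half_mid in the frame of plate between 0.05 and 0.058 m and y of laid_half_mid in the frame of plate between 0.0555 and 0.0675 m and ((z of full_a_mid in the frame of plate between 0.05 and 0.058 m and y of full_a_mid in the frame of plate between -0.006 and 0.006 m and distance between full_a_mid and half_mid below 0.0645 m and distance between full_a_mid and laid_half_mid below 0.0645 m and z of full_b_mid in the frame of plate between 0.084 and 0.092 m and z of full_c_mid in the frame of plate between 0.084 and 0.092 m and distance between full_b_mid and full_c_mid below 0.0855 m and ((y of full_b_mid in the frame of plate between 0.03475 and 0.04675 m and y of full_c_mid in the frame of plate between -0.04675 and -0.03475 m) or (y of full_c_mid in the frame of plate between 0.03475 and 0.04675 m and y of full_b_mid in the frame of plate between -0.04675 and -0.03475 m))) or (z of full_b_mid in the frame of plate between 0.05 and 0.058 m and y of full_b_mid in the frame of plate between -0.006 and 0.006 m and distance between full_b_mid and half_mid below 0.0645 m and distance between full_b_mid and laid_half_mid below 0.0645 m and z of full_a_mid in the frame of plate between 0.084 and 0.092 m and z of full_c_mid in the frame of plate between 0.084 and 0.092 m and distance between full_a_mid and full_c_mid below 0.0855 m and ((y of full_a_mid in the frame of plate between 0.03475 and 0.04675 m and y of full_c_mid in the frame of plate between -0.04675 and -0.03475 m) or (y of full_c_mid in the frame of plate between 0.03475 and 0.04675 m and y of full_a_mid in the frame of plate between -0.04675 and -0.03475 m))) or (z of full_c_mid in the frame of plate between 0.05 and 0.058 m and y of full_c_mid in the frame of plate between -0.006 and 0.006 m and distance between full_c_mid and half_mid below 0.0645 m and distance between full_c_mid and laid_half_mid below 0.0645 m and z of full_a_mid in the frame of plate between 0.084 and 0.092 m and z of full_b_mid in the frame of plate between 0.084 and 0.092 m and distance between full_a_mid and full_b_mid below 0.0855 m and ((y of full_a_mid in the frame of plate between 0.03475 and 0.04675 m and y of full_b_mid in the frame of plate between -0.04675 and -0.03475 m) or (y of full_b_mid in the frame of plate between 0.03475 and 0.04675 m and y of full_a_mid in the frame of plate between -0.04675 and -0.03475 m)))) and linear speed of each of full_a, full_b, full_c, half below 0.01 m/s); the robot touches nothing.
It fails at once if a brick that was already laid is shifted by more than 8 mm (distance of any of base_l_mid, base_r_mid, laid_half_mid from where it was at the start of the episode above 0.008 m).
It fails at once if a bystander is shifted by more than 20 mm (distance of any of pot, reagent, forceps, rack, tipbox, meter, spray from where it was at the start of the episode above 0.02 m).
It fails at once if a brick is dropped or knocked down: it moves faster than 0.4 m/s (a fall of about 10 mm) while the fingers do not hold it ((linear speed of full_a above 0.4 m/s and contact force between the fingers and full_a below 0.2 N) or (linear speed of full_b above 0.4 m/s and contact force between the fingers and full_b below 0.2 N) or (linear speed of full_c above 0.4 m/s and contact force between the fingers and full_c below 0.2 N) or (linear speed of half above 0.4 m/s and contact force between the fingers and half below 0.2 N)).
It also fails if it takes over 72 s, if anything falls off the work surface, if the arm or the gripper's body presses on something with over 40 N, if the wrist force passes 120 N, or if a joint passes its speed limit or range.

## Working session

There is one attempt and no reset: what is moved stays moved. The work goes in short steps, Python scripts to look and compute and a shell command to move; the robot and the scene stay as the last step left them, time stands still between calls to the robot, and variables do not carry over. Pictures are saved under pics/ and viewed, and the job is handed in when it is done.

```bash
mkdir -p pics; cat > h.py <<'E'
import numpy as np, cv2
from bench import env
def save(img,name): cv2.imwrite('pics/'+name,img['pixels'][:,:,::-1])
E
python3 - <<'E'
from h import *
s=env.sense(); print({k:np.round(v,3) for k,v in s.items()})
for c in ['scene','top','wrist']:
    i=env.get_image(c); save(i,c+'0.png'); np.savez('cam_'+c,**i)
    R=cv2.Rodrigues(np.array(i['rvec'],float))[0]; print(c,(-R.T@np.array(i['tvec']).ravel()).round(0),R.round(2).tolist(),i['mtx'][0][0])
E
```

```text
{'time': np.float64(0.0), 'joint_pos': array([-1.44 ,  0.478,  0.022,  1.556, -0.011,  1.109, -0.083]), 'joint_vel': array([ 0.002,  0.001,  0.   ,  0.   ,  0.001, -0.002,  0.002]), 'effort': array([ 1.0000e-03, -5.8285e+01,  1.5350e+00, -2.7261e+01, -5.4000e-02,
        1.7000e-02,  0.0000e+00]), 'tcp_pos': array([159.547, 655.256, 221.703]), 'tool_rot': array([ 0.702,  0.084,  0.702, -0.085]), 'wrist_force': array([ 0.451, -0.171, -0.074]), 'ft_torque': array([ 0.016, -0.091, -0.012]), 'gripper_width': np.float64(88.026)}
scene [1235.  576. 1088.] [[-0.62, 0.79, 0.0], [0.58, 0.46, -0.67], [-0.53, -0.41, -0.74]] 541.4350498273606
top [ 438.   21. 1406.] [[-0.0, -1.0, -0.01], [-1.0, 0.0, -0.07], [0.07, 0.01, -1.0]] 449.19482218155673
wrist [ 97. 672. 384.] [[0.24, 0.97, -0.0], [0.94, -0.23, 0.24], [0.23, -0.06, -0.97]] 318.64468535241616
```

View pics/scene0.png

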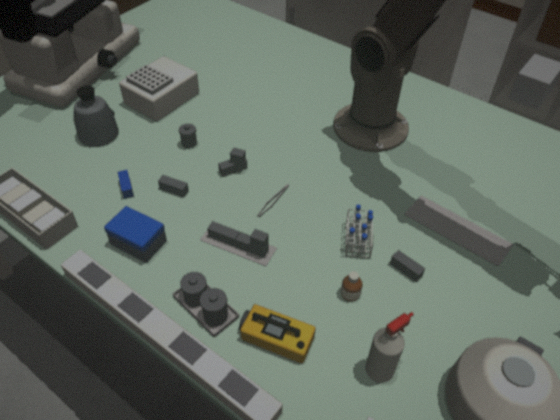

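View pics/top0.png

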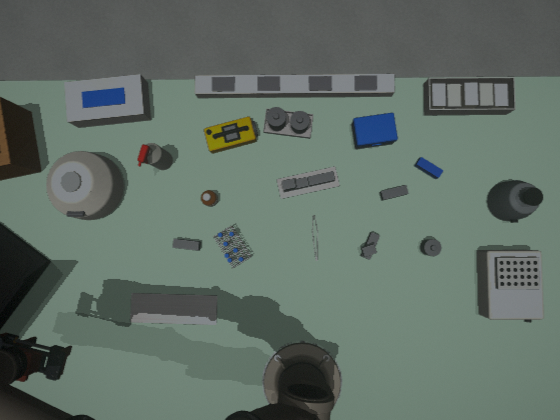

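View pics/wrist0.png

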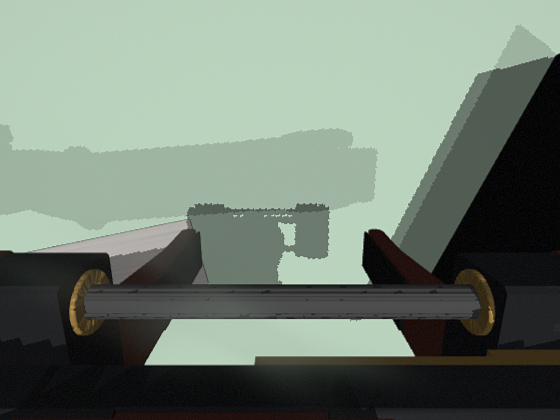

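The top view shows the screen on its small plate at (308,181), with the larger plate look-alike at (175,308). Grey loose bricks are at (187,244) and (394,192), the stack is at (370,245), and the blue look-alike is at (429,168).

Next I'll take close crops and mask-based estimates.

```bash
cat >> h.py <<'E'
def cam(i):
    R=cv2.Rodrigues(np.array(i['rvec'],float))[0]; return np.array(i['mtx'],float),R,np.array(i['tvec'],float).ravel()
def ray(i,uv,z):
    K,R,t=cam(i); C=-R.T@t; d=R.T@np.linalg.solve(K,[uv[0],uv[1],1.]); return C+d*(z-C[2])/d[2]
def proj(i,P):
    K,R,t=cam(i); p=(np.atleast_2d(P)@R.T+t)@K.T; return p[:,:2]/p[:,2:]
E
python3 - <<'E'
from h import *
for c in ['top','scene']:
    i=dict(np.load('cam_'+c+'.npz'))
    env.get_image(c)
    for l in ['full_b_mid','half_mid','laid_half_mid','base_l_mid','plate','pot','reagent','forceps','rack','tipbox','meter','spray','samples']:
        o=env.cut_out(l,c)
        for d in o[:5]:
            r,cc=d['point']; n=int(d['pixels'].sum())
            ys,xs=np.nonzero(d['pixels']); 
            rect=cv2.minAreaRect(np.c_[xs,ys].astype(np.float32))
            print(c,l,round(d['score'],2),(round(cc),round(r)),n,np.round(rect[1],0),round(rect[2]),ray(i,(cc,r),34 if 'mid' in l else 0).round(0)[:2])
i=dict(np.load('cam_top.npz'))['pixels'][:,:,::-1]
a=cv2.resize(i[160:270,260:460],None,fx=4,fy=4,interpolation=cv2.INTER_CUBIC); cv2.imwrite('pics/crop1.png',a)
i=dict(np.load('cam_scene.npz'))['pixels'][:,:,::-1]
a=cv2.resize(i[140:290,110:310],None,fx=4,fy=4,interpolation=cv2.INTER_CUBIC); cv2.imwrite('pics/crop2.png',a)
E
```

```text
top full_b_mid 0.82 (396, 194) 261 [10. 28.] 77 [ 571. -289.]
top full_b_mid 0.65 (429, 170) 289 [27. 12.] 28 [ 644. -390.]
top half_mid 0.69 (286, 186) 121 [10. 12.] 79 [599.  48.]
top half_mid 0.67 (370, 251) 139 [10. 14.] 72 [ 399. -206.]
top laid_half_mid 0.55 (285, 184) 124 [10. 12.] 90 [605.  50.]
top laid_half_mid 0.31 (315, 183) 634 [21. 60.] 77 [605. -42.]
top base_l_mid 0.53 (299, 184) 136 [10. 14.] 79 [605.   6.]
top plate 0.78 (173, 310) 2581 [86. 31.] 2 [214. 398.]
top plate 0.61 (309, 184) 668 [20. 60.] 78 [606. -26.]
top pot 0.64 (432, 247) 272 [21. 15.] 0 [ 409. -405.]
top forceps 0.59 (315, 260) 3 [1. 1.] 45 [370. -41.]
top forceps 0.34 (286, 122) 1219 [49. 27.] 7 [804.  45.]
top rack 0.68 (233, 246) 568 [37. 22.] 59 [413. 215.]
top tipbox 0.71 (373, 127) 1403 [32. 45.] 81 [ 788. -230.]
top tipbox 0.32 (206, 200) 200 [17. 14.] 27 [558. 301.]
top meter 0.9 (227, 136) 1347 [28. 52.] 75 [763. 233.]
top meter 0.21 (233, 246) 619 [36. 21.] 58 [414. 214.]
top spray 0.86 (156, 156) 606 [34. 22.] 15 [700. 459.]
top samples 0.65 (290, 123) 1226 [49. 27.] 9 [803.  35.]
top sam
[... 497 characters left out ...]
ene plate 0.97 (240, 250) 645 [75. 21.] 12 [623.  -5.]
scene plate 0.86 (457, 229) 2739 [110.  27.] 28 [218. 400.]
scene pot 0.82 (189, 131) 401 [24. 18.] 90 [ 369. -428.]
scene reagent 0.56 (353, 288) 479 [21. 28.] 14 [543. 282.]
scene forceps 0.48 (278, 196) 168 [ 6. 42.] 45 [415. -42.]
scene rack 0.6 (362, 230) 1066 [28. 53.] 2 [377. 205.]
scene rack 0.54 (136, 231) 2228 [61. 42.] 27 [ 742. -256.]
scene tipbox 0.84 (137, 232) 2291 [62. 43.] 27 [ 744. -252.]
scene meter 0.93 (277, 332) 2751 [75. 40.] 21 [749. 212.]
scene spray 0.48 (359, 231) 1000 [47. 27.] 90 [383. 201.]
scene samples 0.83 (203, 302) 2327 [69. 39.] 45 [794.  28.]
scene samples 0.54 (358, 231) 1066 [48. 27.] 90 [385. 197.]
```

View pics/crop1.png

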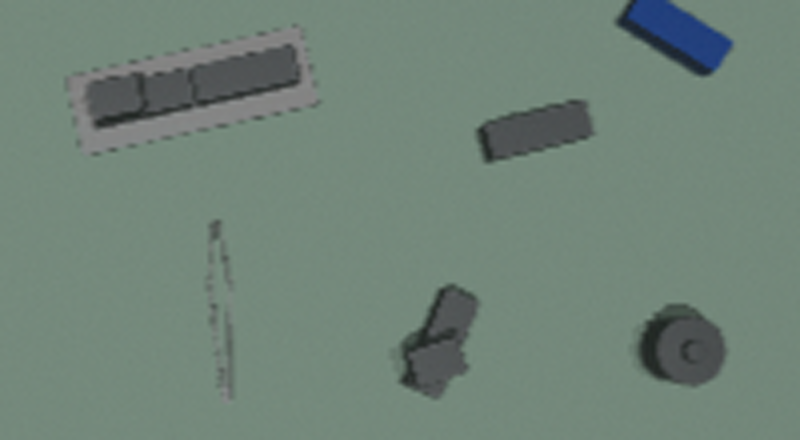

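View pics/crop2.png

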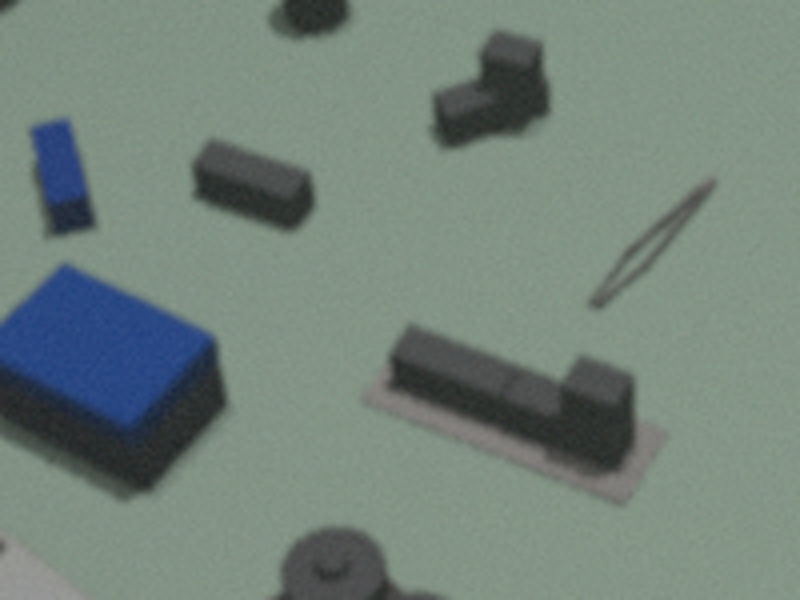

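```bash
cat >> h.py <<'E'
from scipy.spatial.transform import Rotation as Ro
from scipy.optimize import least_squares
def tool():
    s=env.sense(); q=s['tool_rot']; return np.array(s['tcp_pos'],float),Ro.from_quat([q[1],q[2],q[3],q[0]])
def goto(P,yaw=None,tip=None):
    """yaw: world angle (deg) of the jaw (tool y) direction mod 180; tool x down."""
    p,R=tool(); M=R.as_matrix()
    d=M.T@(np.array(P,float)-p)
    w=np.zeros(3)
    if yaw is not None:
        best=None
        for k in (0,180):
            a=np.radians(yaw+k); ty=np.array([np.cos(a),np.sin(a),0]); tx=np.array([0,0,-1.]); tz=np.cross(tx,ty)
            r=(R.inv()*Ro.from_matrix(np.c_[tx,ty,tz])).as_rotvec(degrees=True)
            if best is None or np.linalg.norm(r)<np.linalg.norm(best): best=r
        w=best
    print('tool shift now',d.round(1),'turn',w.round(2),'| pos',p.round(1),'jaw yaw',round(np.degrees(np.arctan2(M[1,1],M[0,1])),2),'tilt',M[:,0].round(3))
E
python3 - <<'E'
from h import *
p,R=tool();print(R.as_matrix().round(3)); goto([420,370,220],0)
for c in ['top','scene']:
    i=dict(np.load('cam_'+c+'.npz')); 
    print(c, proj(i,[[420,370,34],[575,-290,34],[395,-205,34],[606,-21,34]]).round(0).tolist())
i=dict(np.load('cam_top.npz'))
for uv in [(187,244),(210,198)]: print(ray(i,uv,34))
a=cv2.resize(i['pixels'][220:270,150:230,::-1],None,fx=8,fy=8,interpolation=cv2.INTER_CUBIC); cv2.imwrite('pics/crop3.png',a)
i=dict(np.load('cam_wrist.npz')); print('tcp in wrist',proj(i,[p]))
# camera in tool frame
K,Rc,t=cam(i); print((R.as_matrix().T@(-Rc.T@t-p)).round(1), (Rc@R.as_matrix()).round(3))
E
```

```text
[[-0.     0.237  0.972]
 [ 0.     0.972 -0.237]
 [-1.     0.    -0.   ]]
tool shift now [   2.6 -216.2  320.6] turn [76.32 -0.   -0.  ] | pos [159.6 655.9 222.7] jaw yaw 76.32 tilt [-0.  0. -1.]
top [[180.0, 244.0], [396.0, 193.0], [369.0, 252.0], [308.0, 183.0]]
scene [[413.0, 265.0], [171.0, 180.0], [237.0, 158.0], [238.0, 234.0]]
[420.32171844 349.6588012   34.        ]
[561.12683468 280.48677853  34.        ]
tcp in wrist [[281.6900925  248.78690463]]
[-161.     0.3  -65. ] [[ 0.002  1.     0.001]
 [-0.241 -0.     0.971]
 [ 0.971 -0.002  0.241]]
```

View pics/crop3.png

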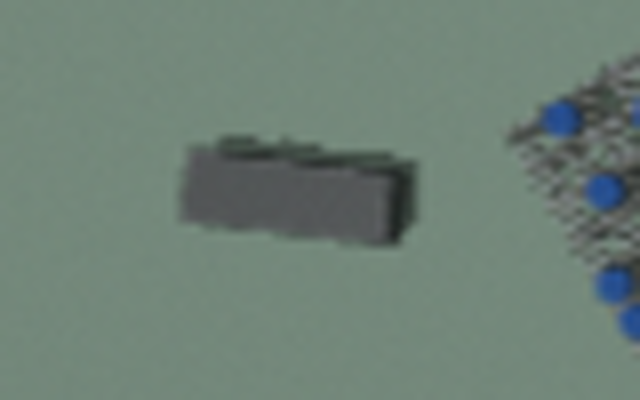

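Brick B is at about (422,350) with yaw about -6°. There are no grey look-alikes near it: the other grey bricks are C at top (394,192) and A in the stack at (370,251), and the blue one is at (429,168). I'm moving over B.

```bash
python3 -m inch '[[0,-33.6,46.8,0,0,0,1],[0,-33.6,46.8,0,0,0,1],[0,-33.6,46.8,0,0,0,1],[0,-33.6,46.8,0,0,0,1],[0,-33.6,46.8,0,0,0,1]]'; python3 -m inch '[[0,-33.6,46.8,0,0,0,1],[0,-33.6,46.8,0,0,0,1],[0,0,0,10.6,0,0,1],[0,0,0,10.6,0,0,1],[0,0,0,10.6,0,0,1]]'; python3 -m inch '[[0,0,0,10.6,0,0,1],[0,0,0,10.6,0,0,1],[0,0,0,10.6,0,0,1],[0,0,0,10.6,0,0,1],[0,0,0,8,0,0,1]]'
python3 - <<'E'
from h import *
goto([422,350,220],-6)
i=env.get_image('wrist'); save(i,'w1.png'); np.savez('w1',**i); print(env.sense()['joint_pos'])
E
```

```text
time: 2.17
tcp_pos: [348.5, 436.1, 222.0]
tool_rot: [0.702, 0.082, 0.703, -0.08]
wrist_force: [1.2, 1.0, 0.5]
gripper_width: 87.5
time: 2.8
tcp_pos: [431.8, 340.1, 223.2]
tool_rot: [0.652, 0.276, 0.652, -0.272]
wrist_force: [-0.3, -0.5, -0.0]
gripper_width: 87.4
time: 3.42
tcp_pos: [432.0, 340.2, 223.9]
tool_rot: [0.469, 0.531, 0.47, -0.527]
wrist_force: [0.0, 0.2, 0.2]
gripper_width: 87.9
tool shift now [  3.9 -11.1  -8.5] turn [-0.8  -0.35 -0.13] | pos [432.  340.2 223.9] jaw yaw -6.8 tilt [ 0.003  0.006 -1.   ]
[-1.11394165  0.27671288  0.40682824  1.88208842 -0.13151343  1.00224608
 -0.77450321]
```

View pics/w1.png

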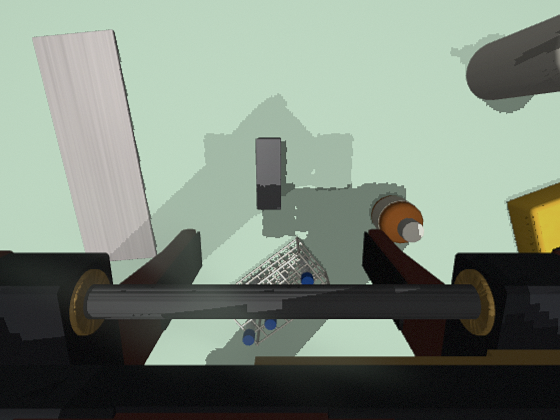

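```bash
cat >> h.py <<'E'
def crop(img,r0,r1,c0,c1,f,name):
    a=cv2.resize(img['pixels'][r0:r1,c0:c1,::-1],None,fx=f,fy=f,interpolation=cv2.INTER_CUBIC)
    # contrast stretch
    a=np.clip(255*(a/255.)**0.6,0,255).astype(np.uint8)
    cv2.imwrite('pics/'+name,a)
E
python3 - <<'E'
from h import *
i=dict(np.load('w1.npz')); crop(i,125,225,225,320,6,'w1c.png')
E
```

```text
(no output)
```

View pics/w1c.png

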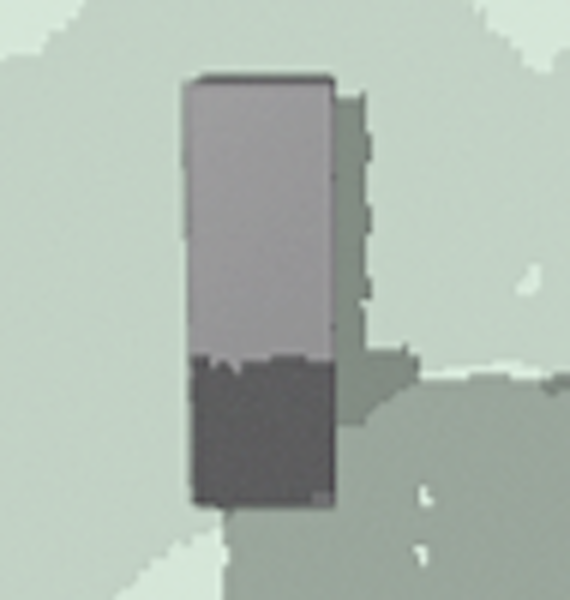

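The brick's top face is clear of the background; the dark third is a shadow. I clicked its corners in the crop at (188,83), (333,80), (334,505) and (193,505).

```bash
cat >> h.py <<'E'
def fitrect(obs,w,l,z=None,x0=None,box=None):
    """obs: list of (img, {corner:(u,v)}); corners keyed (sx,sy[,zoff]); fit x,y,yaw(deg)[,z top]"""
    def pts(p,keys):
        c,s=np.cos(np.radians(p[2])),np.sin(np.radians(p[2])); zz=p[3] if z is None else z
        return np.array([[p[0]+c*k[0]*w/2-s*k[1]*l/2,p[1]+s*k[0]*w/2+c*k[1]*l/2,zz+(k[2] if len(k)>2 else 0)] for k in keys])
    def f(p):
        return np.concatenate([(proj(i,pts(p,list(d)))-np.array(list(d.values()))).ravel() for i,d in obs])
    x0=list(x0)
    if z is None: x0=x0+[34]
    r=least_squares(f,x0)
    return r.x,np.sqrt(np.mean(r.fun**2)),r
def un(c0,r0,f,*pts): return [(c0+(x+.5)/f-.5, r0+(y+.5)/f-.5) for x,y in pts]
E
python3 - <<'E'
from h import *
i=dict(np.load('w1.npz')); u=un(225,125,6,(188,83),(333,80),(334,505),(193,505))
# image right = +x world, up=+y
d=dict(zip([(-1,1),(1,1),(1,-1),(-1,-1)],u))
for z in (34,None): 
    x,e,_=fitrect([(i,d)],28,80,z,[422,350,-6]); print(x.round(2),e.round(2))
x,e,_=fitrect([(i,d)],28,80,34,[422,350,-6])
goto([x[0],x[1],120],x[2])
E
```

```text
[419.57 355.16  -6.94] 0.62
[419.21 354.33  -6.93  27.55] 0.39
tool shift now [104.  -14.5 -12.6] turn [-0.16 -0.35 -0.13] | pos [432.1 340.2 223.9] jaw yaw -7.1 tilt [ 0.003  0.006 -1.   ]
```

```bash
python3 -m inch '[[52,-7.3,-6.3,0,0,0,1],[52,-7.3,-6.3,0,-0.3,-0.1,1],[0,0,0,0,0,0,1]]'
python3 - <<'E'
from h import *
i=env.get_image('wrist'); np.savez('w2',**i); crop(i,60,260,200,350,4,'w2c.png'); print(proj(i,[[419.5,355,34]]))
E
```

```text
time: 3.85
tcp_pos: [420.4, 357.2, 119.6]
tool_rot: [0.469, 0.53, 0.47, -0.526]
wrist_force: [0.7, -0.4, 0.5]
gripper_width: 87.6
[[280.26809376 212.33102937]]
```

View pics/w2c.png

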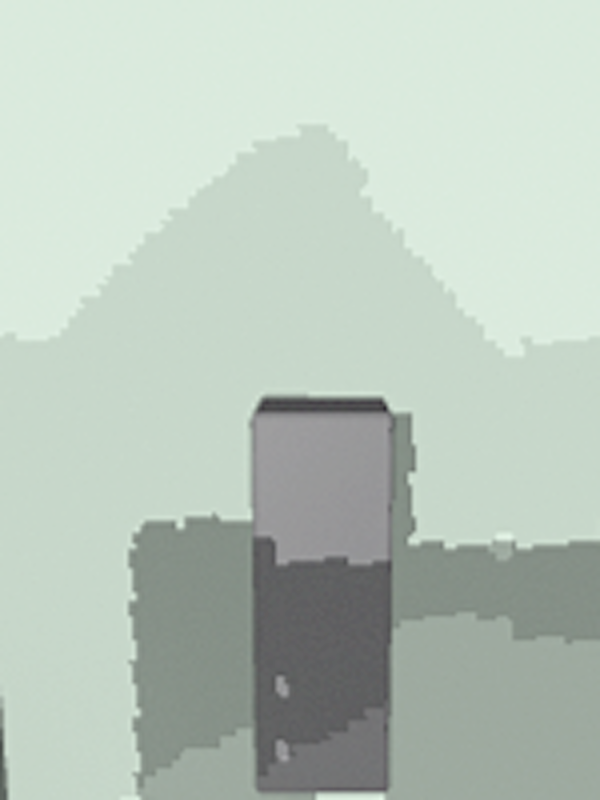

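The brick fills crop columns 253–391 and rows 414–790.

```bash
python3 - <<'E'
from h import *
i=dict(np.load('w2.npz')); u=un(200,60,4,(253,414),(391,414),(388,790),(255,790))
k=[(-1,1),(1,1),(1,-1),(-1,-1)]
d=dict(zip(k,u))
j=dict(np.load('w1.npz')); d1=dict(zip(k,un(225,125,6,(188,83),(333,80),(334,505),(193,505))))
for z in (34,None): 
    x,e,_=fitrect([(i,d)],28,80,z,[422,350,-6]); print(x.round(2),e.round(2))
    x,e,_=fitrect([(i,d),(j,d1)],28,80,z,[422,350,-6]); print(x.round(2),e.round(2))
x,e,_=fitrect([(i,d)],28,80,34,[422,350,-6])
goto([x[0],x[1],10],x[2])
E
```

```text
[419.37 355.31  -6.91] 0.86
[419.44 355.26  -6.92] 0.75
[419.19 353.89  -6.91  28.17] 0.22
[419.23 354.16  -6.92  28.57] 0.36
tool shift now [111.8  -3.1   3.7] turn [ 0.12 -0.46 -0.32] | pos [422.2 357.8 121.8] jaw yaw -6.79 tilt [ 0.006  0.007 -1.   ]
```

Both views agree on x, y and yaw. The free-height fit gives 28 mm, a calibration bias of about 6 mm against the nominal 34. I'm descending to about z = 6 and gripping.

```bash
python3 -m inch '[[55,-3,3.5,0,-0.4,-0.3,1],[45,0,0,0,0,0,1],[0,0,0,0,0,0,1]]'; python3 - <<'E'
from h import *
goto([419.4,354.6,6],-6.9)
E
```

```text
time: 4.28
tcp_pos: [425.7, 359.3, 27.8]
tool_rot: [0.469, 0.534, 0.471, -0.523]
wrist_force: [0.1, 0.3, 0.0]
gripper_width: 88.0
tool shift now [21.7 -5.9  5.6] turn [ 0.2  -0.71 -0.48] | pos [425.7 359.3  27.8] jaw yaw -6.71 tilt [ 0.01   0.011 -1.   ]
```

```bash
python3 -m inch '[[0,-5.9,5.6,0,-0.7,-0.5,1],[0,0,0,0,0,0,1]]'; python3 - <<'E'
from h import *
goto([419.4,354.6,6],-6.9)
E
```

```text
time: 4.53
tcp_pos: [421.8, 355.9, 32.7]
tool_rot: [0.469, 0.531, 0.47, -0.526]
wrist_force: [0.2, -0.7, 0.9]
gripper_width: 87.5
tool shift now [26.7 -2.3  1.7] turn [ 0.17 -0.29 -0.19] | pos [421.8 355.9  32.7] jaw yaw -6.73 tilt [ 0.004  0.005 -1.   ]
```

```bash
python3 -m inch '[[30,-2.3,1.7,0,-0.3,-0.2,1],[0,0,0,0,0,0,1]]'; python3 - <<'E'
from h import *
goto([419.4,354.6,6],-6.9)
E
```

```text
time: 4.78
tcp_pos: [421.5, 356.9, 6.4]
tool_rot: [0.47, 0.531, 0.47, -0.526]
wrist_force: [0.0, 0.7, 0.8]
gripper_width: 88.1
tool shift now [ 0.4 -1.9  2.5] turn [ 0.19 -0.32 -0.2 ] | pos [421.5 356.9   6.4] jaw yaw -6.71 tilt [ 0.004  0.005 -1.   ]
```

```bash
python3 -m inch '[[0,-2,2.3,0,-0.3,-0.2,0.6],[0,0,0,0,0,0,0],[0,0,0,0,0,0,0],[0,0,0,0,0,0,0]]'
```

```text
time: 5.28
tcp_pos: [421.3, 356.5, 10.5]
tool_rot: [0.47, 0.53, 0.47, -0.526]
wrist_force: [0.9, 0.6, -0.3]
gripper_width: 51.4
```

```bash
python3 -m inch '[[4,-1.5,1.5,0,0,0,0],[1,0,0,0,0,0,0],[0,0,0,0,0,0,0],[0,0,0,0,0,0,0],[0,0,0,0,0,0,0]]'; python3 - <<'E'
from h import *
print(env.sense()); goto([600,-30,230],12)
E
```

```text
time: 5.9
tcp_pos: [419.4, 355.1, 5.1]
tool_rot: [0.47, 0.53, 0.47, -0.527]
wrist_force: [-1.0, 0.7, 1.2]
gripper_width: 28.0
{'time': 5.9, 'joint_pos': array([-1.03267158,  0.59362837,  0.27883237,  2.02534542, -0.29730892,
        0.55505562, -0.66317791]), 'joint_vel': array([-1.54565830e-03, -1.15214239e-03, -4.94133997e-04, -2.67713348e-04,
       -9.17391288e-04, -2.82033229e-04, -3.05773744e-05]), 'effort': array([ 3.88019532e-02, -5.12332070e+01,  5.69963738e+00, -1.55084360e+01,
        3.02543957e-02, -1.58116710e-01,  1.68364163e-02]), 'tcp_pos': array([419.38224273, 355.05807824,   5.08544996]), 'tool_rot': array([ 0.46951462,  0.53039783,  0.47010231, -0.52653393]), 'wrist_force': array([-0.95277753,  0.72570434,  1.19951765]), 'ft_torque': array([-0.06338624,  0.20845867,  0.002358  ]), 'gripper_width': 28.00514887611675}
tool shift now [-225.9  225.1  360.2] turn [-18.73  -0.24  -0.21] | pos [419.4 355.1   5.1] jaw yaw -6.73 tilt [ 0.004  0.004 -1.   ]
```

```bash
python3 -m inch '[[-40,0,0,0,0,0,0],[-60,0,0,0,0,0,0],[-60,0,0,0,0,0,0],[-60,26,40,0,0,0,0],[0,26,50,0,0,0,0]]'; python3 -m inch '[[0,26,50,0,0,0,0],[0,26,50,0,0,0,0],[0,26,50,0,0,0,0],[0,26,50,0,0,0,0],[0,26,50,0,0,0,0]]';python3 -m inch '[[0,26,50,0,0,0,0],[0,26,50,0,0,0,0],[0,0,0,-9.4,0,0,0],[0,0,0,-9.4,0,0,0],[0,0,0,0,0,0,0]]'
python3 - <<'E'
from h import *
goto([600,-120,230],12)
i=env.get_image('wrist'); save(i,'w3.png'); np.savez('w3',**i)
E
```

```text
time: 6.52
tcp_pos: [450.8, 267.0, 213.6]
tool_rot: [-0.473, -0.523, -0.473, 0.529]
wrist_force: [1.6, -1.1, -9.4]
gripper_width: 27.8
time: 7.15
tcp_pos: [548.8, -4.4, 208.7]
tool_rot: [-0.472, -0.518, -0.476, 0.532]
wrist_force: [1.5, -0.5, -9.0]
gripper_width: 27.7
time: 7.78
tcp_pos: [583.7, -119.1, 200.0]
tool_rot: [0.545, 0.429, 0.56, -0.453]
wrist_force: [-0.5, 0.3, -9.0]
gripper_width: 28.0
tool shift now [-30.5  14.6   4.6] turn [0.82 0.28 2.19] | pos [ 583.7 -119.1  200. ] jaw yaw 12.82 tilt [-0.036 -0.013 -0.999]
```

View pics/w3.png

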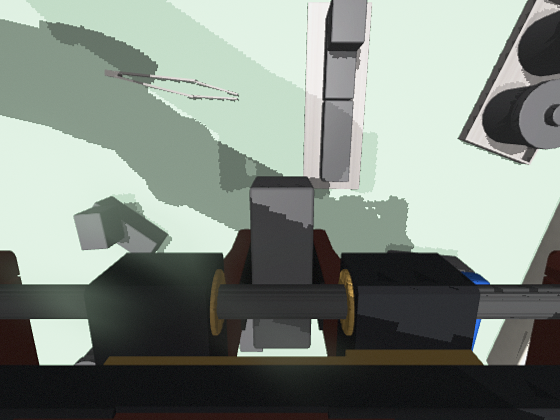

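The view shows the held brick at (282,250) and the screen running from (345,0) to (335,180), with the laid half at the far end (347,20). I'm moving up and back a little so the whole screen is in frame.

```bash
python3 -m inch '[[-20,20,20,-0.8,0.3,2.2,0],[-20,0,20,0,0,0,0],[0,0,0,0,0,0,0]]'
python3 - <<'E'
from h import *
goto([600,-120,230],12)
i=env.get_image('wrist'); save(i,'w4.png'); np.savez('w4',**i)
E
```

```text
time: 8.2
tcp_pos: [611.5, -150.7, 236.7]
tool_rot: [0.552, 0.439, 0.557, -0.44]
wrist_force: [0.6, -0.1, -8.8]
gripper_width: 27.8
tool shift now [  6.9  -4.1 -32.5] turn [ 1.22 -0.26  0.29] | pos [ 611.5 -150.7  236.7] jaw yaw 13.22 tilt [-0.006  0.003 -1.   ]
```

View pics/w4.png

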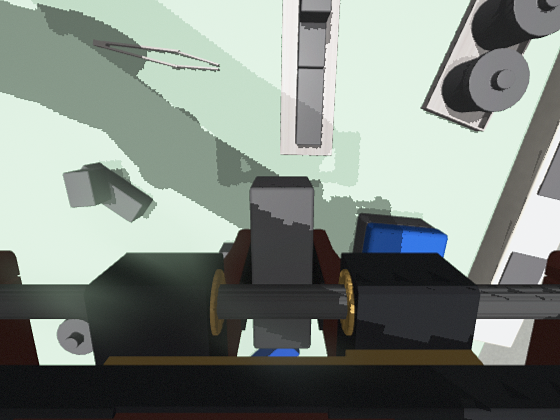

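```bash
python3 -m inch '[[0,-20,-35,-1.2,-0.2,0.3,0],[0,-20,-32,0,0,0,0],[0,0,0,0,0,0,0]]'
python3 - <<'E'
from h import *
goto([606,-21,230],12)
i=env.get_image('wrist'); save(i,'w5.png'); np.savez('w5',**i); crop(i,0,200,270,400,4,'w5c.png')
E
```

```text
time: 8.62
tcp_pos: [551.1, -86.4, 230.9]
tool_rot: [0.555, 0.432, 0.564, -0.433]
wrist_force: [0.3, -1.3, -8.1]
gripper_width: 28.0
tool shift now [  0.7  69.6 -49.4] turn [ 2.6  -0.44  0.51] | pos [551.1 -86.4 230.9] jaw yaw 14.6 tilt [-0.01   0.005 -1.   ]
```

View pics/w5.png

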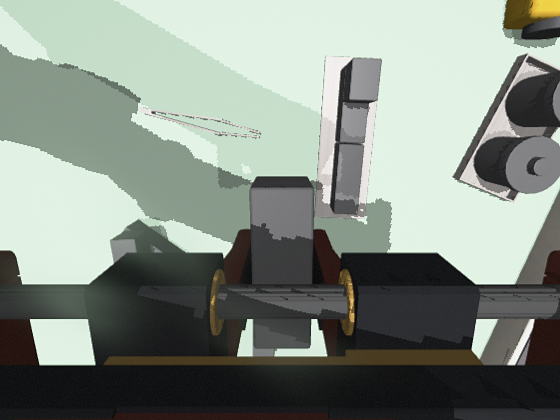

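View pics/w5c.png

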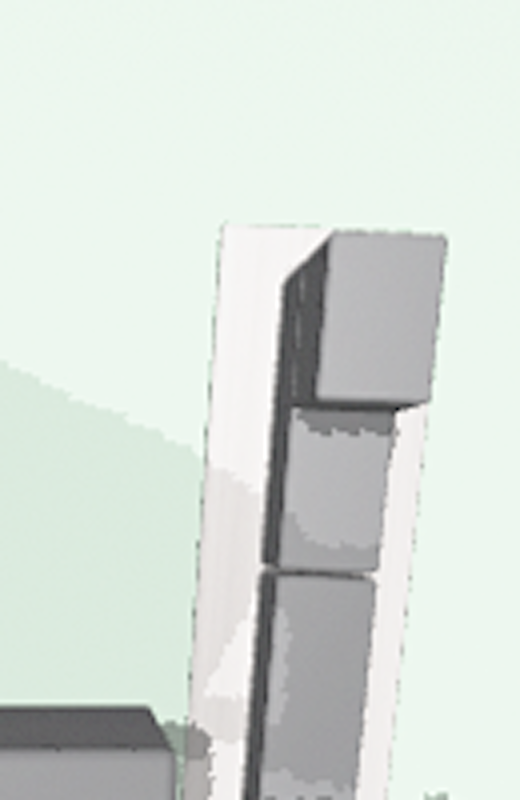

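```bash
python3 - <<'E'
from h import *
i=dict(np.load('w5.npz')); crop(i,130,230,300,400,6,'w5d.png')
i=dict(np.load('w3.npz')); crop(i,0,200,290,390,4,'w3c.png')
E
```

```text
(no output)
```

View pics/w5d.png

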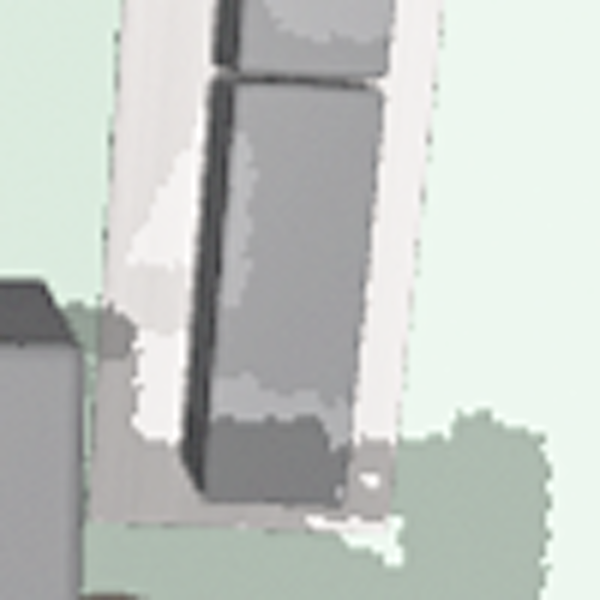

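View pics/w3c.png

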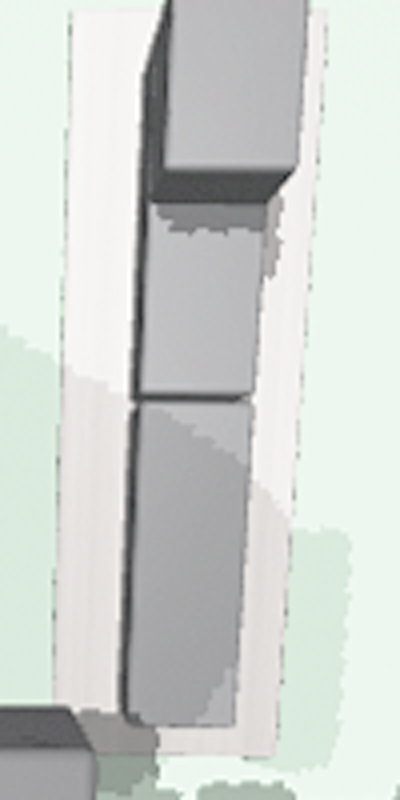

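```bash
cat >> h.py <<'E'
def fitpts(obs,x0,freez=True,bias=False):
    """obs: list of (img, [(model xyz),(u,v)]...) ; model in plate frame; params x,y,yaw,z0"""
    def W(p,M):
        c,s=np.cos(np.radians(p[2])),np.sin(np.radians(p[2])); M=np.array(M,float)
        return np.c_[p[0]+c*M[:,0]-s*M[:,1],p[1]+s*M[:,0]+c*M[:,1],M[:,2]+(p[3] if freez else 0)]
    def f(p): return np.concatenate([(proj(i,W(p,[m for m,_ in L]))-np.array([u for _,u in L])).ravel() for i,L in obs])
    r=least_squares(f,list(x0)+([0] if freez else []),loss='soft_l1'); return r.x,f(r.x).reshape(-1,2)
E
python3 - <<'E'
from h import *
w5=dict(np.load('w5.npz'));w3=dict(np.load('w3.npz'))
m=[(-14,80.5,71),(14,80.5,71),(14,42.5,71),(-14,42.5,71),(-14,.75,37),(14,.75,37),(14,-.75,37),(-14,-.75,37),(14,-80.75,37),(-14,-80.75,37),(-32,95,3),(32,95,3),(32,-95,3),(-32,-95,3)]
A=un(270,0,4,(332,232),(446,237),(430,404),(316,403),(277,568),(378,571),(375,577),(272,577))+un(300,130,6,(346,503),(206,500))+un(270,0,4,(222,225))+[None]+un(300,130,6,(392,524),(90,521))
B=[None,None]+un(290,0,4,(296,168),(163,168),(137,393),(254,394),(252,406),(134,404),(235,726),(128,722),(73,12),(328,12),(275,757))+[None]
o5=[(a,b) for a,b in zip(m,A) if b]; o3=[(a,b) for a,b in zip(m,B) if b]
for o in ([(w5,o5)],[(w3,o3)],[(w5,o5),(w3,o3)]):
  for fz in (True,False):
    x,r=fitpts(o,[606,-21,12],fz); print(x.round(2),np.sqrt((r**2).mean()).round(2))
print(r.round(1).tolist())
E
```

```text
[613.11 -21.05  12.38  -4.21] 0.49
[612.28 -21.33  12.43] 0.72
[612.41 -21.08  12.15  -3.14] 0.62
[612.01 -21.43  12.2 ] 0.74
[612.7  -21.09  12.27  -3.43] 0.59
[612.14 -21.39  12.31] 0.74
[[-0.9, -0.8], [0.5, -0.8], [0.0, -0.0], [-0.5, -1.0], [-0.1, 0.3], [0.1, 0.6], [0.7, 0.5], [1.0, -0.5], [0.0, 1.2], [-0.8, 0.7], [-0.5, -0.5], [-0.5, 1.9], [-0.5, 0.4], [0.4, 0.5], [-0.3, 0.5], [0.4, 0.3], [0.3, 0.2], [0.7, -1.2], [1.0, -0.8], [0.0, 0.7], [-0.6, 1.3], [-1.0, -1.2], [-0.1, -1.5], [0.3, 0.3]]
```

```bash
python3 - <<'E'
from h import *
i=dict(np.load('w5.npz')); crop(i,165,295,235,330,6,'w5e.png')
p,R=tool(); M=R.as_matrix()
for dy,dz,up in [(-14,-40,29),(14,-40,29),(-14,-40,-5),(14,-40,-5)]:
    P=p+M@np.array([-up,dy,dz]); q=proj(i,[P])[0]; print((dy,dz,up),q.round(1), ((q-[235,165]+.5)*6-.5).round(0))
E
```

```text
(-14, -40, 29) [249.5 189.9] [ 89. 152.]
(14, -40, 29) [315.5 189.9] [485. 152.]
(-14, -40, -5) [255.8 177.2] [127.  76.]
(14, -40, -5) [308.9 177.2] [446.  76.]
```

View pics/w5e.png

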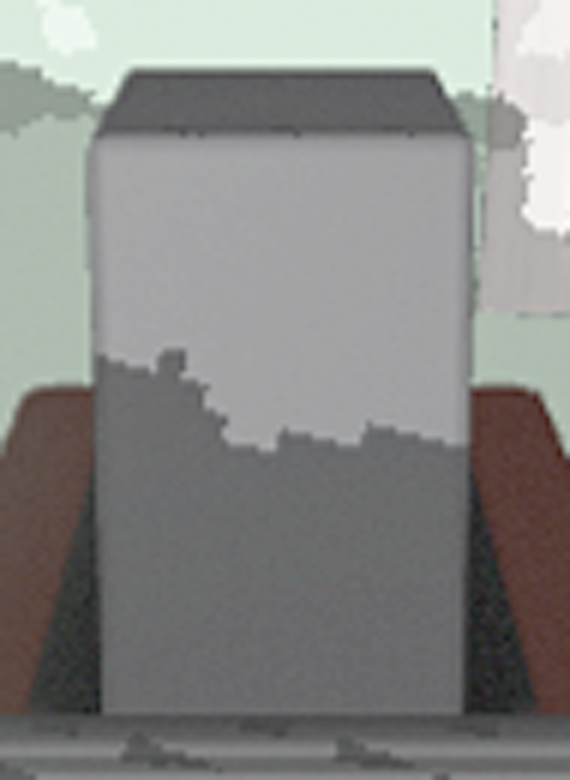

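```bash
cat >> h.py <<'E'
def heldfit(i,uv,w=28,h=34):
    """uv: TL,TR (top far edge), BL,BR (bottom far edge) ; returns tool-frame coordinates (y centre, z of end, up of bottom above TCP) in calibrated camera frame"""
    K,R,t=cam(i); C=-R.T@t
    # tool axes in camera frame are fixed (from calibration at start)
    Rct=np.array([[.002,1.,.001],[-.241,0,.971],[.971,-.002,.241]]); Ct=np.array([-161.,.3,-65.])
    def f(p):
        X=np.array([[-(p[2]+h),p[0]-w/2,p[1]],[-(p[2]+h),p[0]+w/2,p[1]],[-p[2],p[0]-w/2,p[1]],[-p[2],p[0]+w/2,p[1]]])
        q=((X-Ct)@Rct.T)@K.T; return (q[:,:2]/q[:,2:]-np.array(uv)).ravel()
    r=least_squares(f,[0,-40,-5]); return r.x,np.sqrt((r.fun**2).mean())
E
python3 - <<'E'
from h import *
i=dict(np.load('w5.npz'))
print(heldfit(i,un(235,165,6,(92,137),(470,137),(130,72),(435,72))))
goto([612.6,-21.2,150],12.3)
E
```

```text
(array([ -0.1079044 , -37.56511898, -12.90402034]), np.float64(0.39197729901433187))
tool shift now [ 80.9  75.8 -48.3] turn [ 2.27 -0.37  0.45] | pos [552.2 -87.4 231.1] jaw yaw 14.57 tilt [-0.009  0.004 -1.   ]
```

Screen plate fit: (612.6, -21.1), yaw 12.3°. In the camera frame the held brick's centre is about 2.4 mm along tool z. I'll hover the brick over its place and check.

```bash
python3 -m inch '[[20,38,-25,2.3,-0.4,0.5,0],[20,38,-25,0,0,0,0],[40,0,0,0,0,0,0],[40,0,0,0,0,0,0],[0,0,0,0,0,0,0]]'
python3 - <<'E'
from h import *
goto([612.1,-18.8,98],12.3)
E
```

```text
time: 9.3
tcp_pos: [618.1, -16.9, 105.3]
tool_rot: [0.55, 0.445, 0.549, -0.444]
wrist_force: [-0.7, 0.5, -8.5]
gripper_width: 27.9
tool shift now [ 7.3 -6.2  0.6] turn [-0.22  0.03 -0.09] | pos [618.1 -16.9 105.3] jaw yaw 12.08 tilt [ 0.002 -0.    -1.   ]
```

```bash
python3 -m inch '[[6,-6.2,0.5,-0.2,0,0,0],[0,0,0,0,0,0,0]]'
python3 - <<'E'
from h import *
goto([612.1,-18.8,98],12.3)
i=env.get_image('wrist'); save(i,'w6.png'); np.savez('w6',**i); crop(i,90,230,220,345,6,'w6c.png')
E
```

```text
time: 9.55
tcp_pos: [613.2, -19.5, 101.1]
tool_rot: [0.552, 0.445, 0.549, -0.443]
wrist_force: [0.3, -0.3, -7.9]
gripper_width: 28.1
tool shift now [ 3.  -0.9 -0.9] turn [-0.07  0.08 -0.23] | pos [613.2 -19.5 101.1] jaw yaw 12.23 tilt [ 0.004 -0.001 -1.   ]
```

View pics/w6.png

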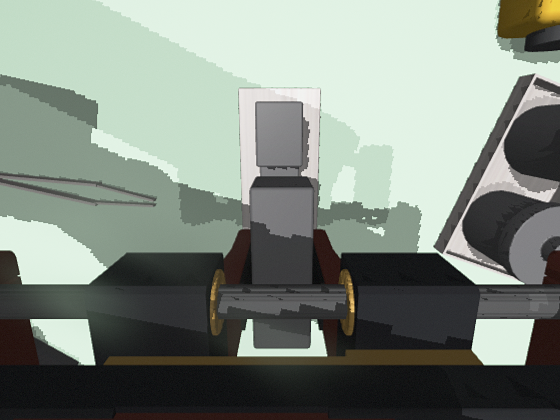

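View pics/w6c.png

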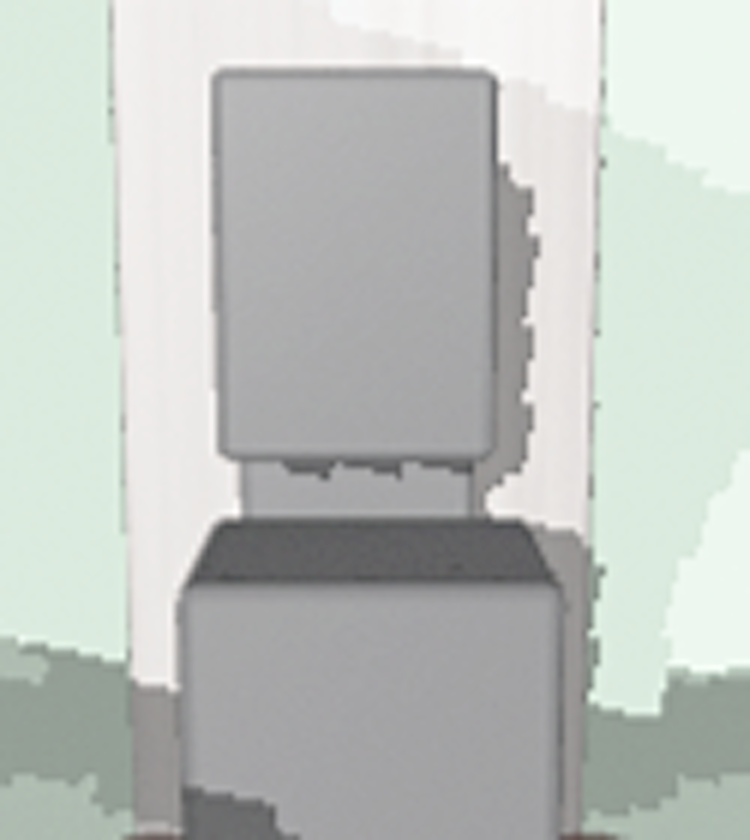

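```bash
cat >> h.py <<'E'
RCT=np.array([[.002,1.,.001],[-.241,0,.971],[.971,-.002,.241]]); CT=np.array([-161.,.3,-65.])
def rectfit(K,uv,w,l):
    """TL,TR,BR,BL of a top face in the wrist picture -> tool-frame y centre, z far end,z near end, up height, yaw about tool x (deg)"""
    def f(p):
        a=np.radians(p[3]); X=[]
        for sy,sz in [(-1,-1),(1,-1),(1,1),(-1,1)]:
            y=sy*w/2; z=sz*l/2; X.append([-p[2],p[0]+np.cos(a)*y-np.sin(a)*z,p[1]+np.sin(a)*y+np.cos(a)*z])
        q=((np.array(X)-CT)@RCT.T)@K.T; return (q[:,:2]/q[:,2:]-np.array(uv)).ravel()
    r=least_squares(f,[0,-60,0,0]); x=r.x
    return dict(yc=x[0].round(2),zfar=round(x[1]-l/2,2),znear=round(x[1]+l/2,2),up=x[2].round(2),yaw=x[3].round(2),rms=np.sqrt((r.fun**2).mean()).round(2))
E
python3 - <<'E'
from h import *
i=dict(np.load('w6.npz'));K=np.array(i['mtx'])
print(rectfit(K,un(220,90,6,(212,68),(496,68),(491,458),(219,458)),28,38))
print(heldfit(i,un(220,90,6,(180,585),(560,585),(220,520),(522,522))))
E
```

```text
{'yc': np.float64(-1.9), 'zfar': np.float64(-78.44), 'znear': np.float64(-40.44), 'up': np.float64(-34.77), 'yaw': np.float64(0.03), 'rms': np.float64(0.14)}
(array([ -0.20761356, -37.67853515, -12.98494839]), np.float64(0.48087499161728714))
```

Gap 2.8 mm along the wall (target 2.5), lateral offset -1.7 mm, and the brick is 21.8 mm above the half's top. I'm correcting sideways and going down in steps.

```bash
python3 -m inch '[[8,-1.4,0,0,0,-0.2,0],[8,0,0,0,0,0,0]]'
python3 - <<'E'
from h import *
goto([611.6,-19.1,45],12.3)
i=env.get_image('wrist'); np.savez('w7',**i); crop(i,90,230,220,345,6,'w7c.png')
E
```

```text
time: 9.85
tcp_pos: [615.0, -19.9, 87.7]
tool_rot: [0.553, 0.446, 0.548, -0.442]
wrist_force: [0.6, 0.6, -8.4]
gripper_width: 27.9
tool shift now [42.7 -3.5 -1.6] turn [-0.1   0.13 -0.45] | pos [615.  -19.9  87.7] jaw yaw 12.2 tilt [ 0.008 -0.001 -1.   ]
```

View pics/w7c.png

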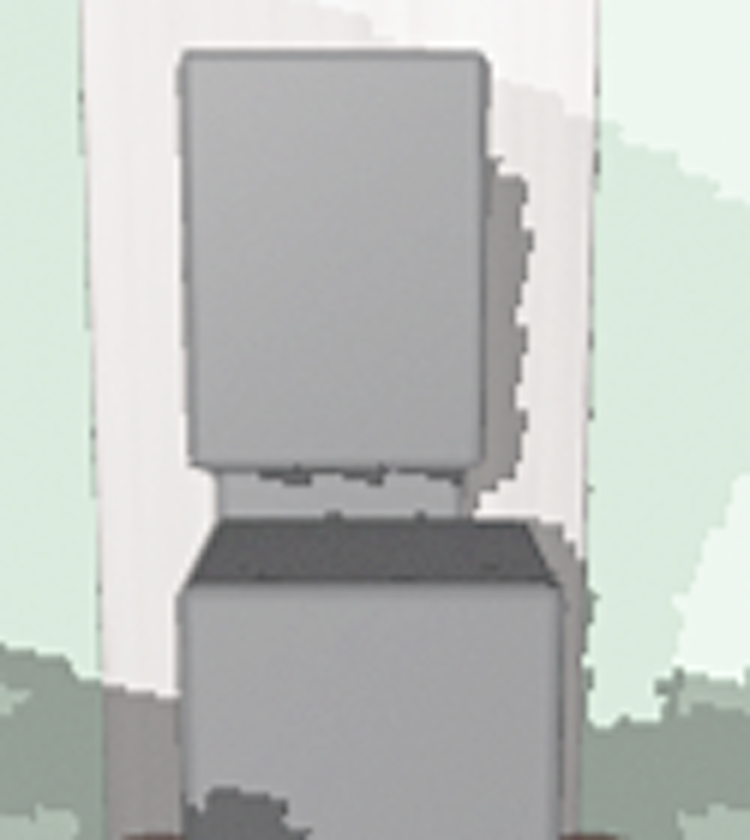

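```bash
python3 - <<'E'
from h import *
i=dict(np.load('w7.npz'));K=np.array(i['mtx'])
print(rectfit(K,un(220,90,6,(182,52),(487,52),(481,466),(190,466)),28,38))
print(heldfit(i,un(220,90,6,(180,584),(560,584),(218,520),(522,522))))
E
```

```text
{'yc': np.float64(-3.6), 'zfar': np.float64(-79.08), 'znear': np.float64(-41.08), 'up': np.float64(-22.94), 'yaw': np.float64(0.13), 'rms': np.float64(0.05)}
(array([ -0.24315246, -37.7679405 , -12.74102356]), np.float64(0.51862633483353))
```

```bash
python3 -m inch '[[0,-3.4,-0.8,0,0.1,-0.45,0],[0,0,0,0,0,0,0]]'
python3 - <<'E'
from h import *
goto([611.6,-19.1,45],12.3)
E
```

```text
time: 10.15
tcp_pos: [610.6, -19.8, 86.2]
tool_rot: [0.55, 0.443, 0.551, -0.445]
wrist_force: [0.1, 0.3, -7.9]
gripper_width: 28.2
tool shift now [41.2  1.2 -0.5] turn [-0.1   0.01  0.14] | pos [610.6 -19.8  86.2] jaw yaw 12.2 tilt [-0.002 -0.001 -1.   ]
```

```bash
python3 -m inch '[[8,0,-0.3,0,0,0,0],[0,0,0,0,0,0,0]]'
python3 - <<'E'
from h import *
goto([611.6,-19.1,45],12.3)
E
python3 -m inch '[[8,-0.8,0,0,0,-0.1,0],[0,0,0,0,0,0,0]]'
python3 - <<'E'
from h import *
goto([611.6,-19.1,45],12.3)
i=env.get_image('wrist'); np.savez('w8',**i); crop(i,90,230,220,345,6,'w8c.png')
E
```

```text
time: 10.4
tcp_pos: [610.6, -19.4, 77.8]
tool_rot: [0.55, 0.443, 0.551, -0.445]
wrist_force: [-0.2, -0.0, -8.0]
gripper_width: 28.4
tool shift now [32.8  1.1 -0.1] turn [-0.08  0.01  0.12] | pos [610.6 -19.4  77.8] jaw yaw 12.22 tilt [-0.002 -0.001 -1.   ]
time: 10.65
tcp_pos: [609.7, -19.6, 69.1]
tool_rot: [0.549, 0.443, 0.551, -0.445]
wrist_force: [-0.3, 0.1, -8.2]
gripper_width: 27.6
tool shift now [24.1  2.  -0.1] turn [-0.09  0.01  0.24] | pos [609.7 -19.6  69.1] jaw yaw 12.21 tilt [-0.004 -0.001 -1.   ]
```

View pics/w8c.png

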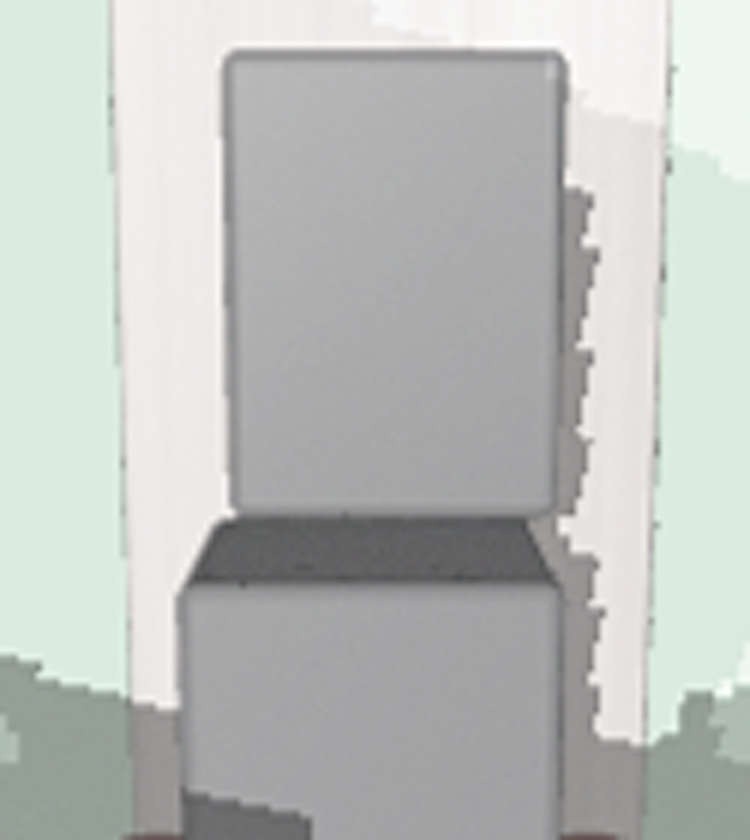

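```bash
python3 - <<'E'
from h import *
i=dict(np.load('w8.npz'));K=np.array(i['mtx'])
print(rectfit(K,un(220,90,6,(224,52),(566,52),(555,515),(231,515)),28,38))
E
```

```text
{'yc': np.float64(1.76), 'zfar': np.float64(-77.5), 'znear': np.float64(-39.5), 'up': np.float64(-2.69), 'yaw': np.float64(0.11), 'rms': np.float64(0.08)}
```

```bash
python3 -m inch '[[8,1.5,0.5,0,0,0.1,0],[0,0,0,0,0,0,0]]'
python3 - <<'E'
from h import *
goto([611.6,-19.2,45],12.3)
E
python3 -m inch '[[7,0,0,0,0,0,0],[0,0,0,0,0,0,0]]'
python3 - <<'E'
from h import *
goto([611.6,-19.2,45],12.3)
i=env.get_image('wrist'); np.savez('w9',**i); crop(i,90,230,220,345,6,'w9c.png')
E
```

```text
time: 10.95
tcp_pos: [612.2, -19.8, 61.1]
tool_rot: [0.55, 0.444, 0.55, -0.444]
wrist_force: [-0.8, -1.0, -8.0]
gripper_width: 28.0
tool shift now [16.1 -0.4 -0.7] turn [-0.08  0.03  0.05] | pos [612.2 -19.8  61.1] jaw yaw 12.22 tilt [-0.001 -0.001 -1.   ]
time: 11.2
tcp_pos: [612.2, -19.8, 53.6]
tool_rot: [0.55, 0.444, 0.55, -0.444]
wrist_force: [-1.1, 1.3, -8.4]
gripper_width: 28.1
tool shift now [ 8.6 -0.5 -0.8] turn [-0.09  0.03  0.05] | pos [612.2 -19.8  53.6] jaw yaw 12.21 tilt [-0.001 -0.001 -1.   ]
```

View pics/w9c.png

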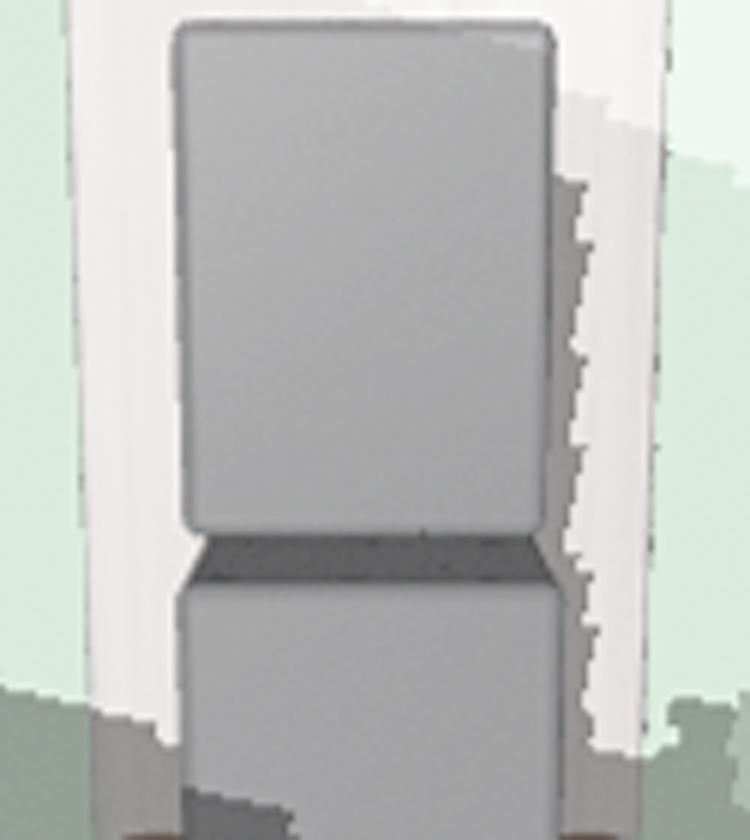

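```bash
python3 - <<'E'
from h import *
i=dict(np.load('w9.npz'));K=np.array(i['mtx'])
print(rectfit(K,un(220,90,6,(172,22),(555,24),(544,532),(184,532)),28,38))
E
```

```text
{'yc': np.float64(-0.67), 'zfar': np.float64(-78.45), 'znear': np.float64(-40.45), 'up': np.float64(12.7), 'yaw': np.float64(0.11), 'rms': np.float64(0.22)}
```

Gap 2.7 mm, lateral offset 0.5 mm, and 8.4 mm left to go down.

```bash
python3 -m inch '[[6,-0.4,0,0,0,0,0],[0,0,0,0,0,0,0]]'; python3 -m inch '[[1.5,0,0,0,0,0,0]]'; python3 -m inch '[[1.5,0,0,0,0,0,0]]'
```

```text
time: 11.5
tcp_pos: [612.4, -20.0, 47.8]
tool_rot: [0.551, 0.444, 0.55, -0.444]
wrist_force: [1.1, -0.3, -8.4]
gripper_width: 27.9
time: 11.62
tcp_pos: [612.6, -20.0, 46.4]
tool_rot: [0.551, 0.444, 0.55, -0.444]
wrist_force: [-0.1, 0.0, -7.7]
gripper_width: 28.0
time: 11.75
tcp_pos: [612.7, -20.0, 44.9]
tool_rot: [0.551, 0.444, 0.55, -0.444]
wrist_force: [0.2, 0.5, -7.8]
gripper_width: 28.0
```

```bash
python3 - <<'E'
from h import *
goto([611.6,-19.2,45],12.3)
i=env.get_image('wrist'); np.savez('w10',**i); crop(i,90,230,220,345,6,'w10c.png')
E
```

```text
tool shift now [-0.1 -0.9 -1. ] turn [-0.09  0.05 -0.06] | pos [612.7 -20.   44.9] jaw yaw 12.21 tilt [ 0.001 -0.001 -1.   ]
```

View pics/w10c.png

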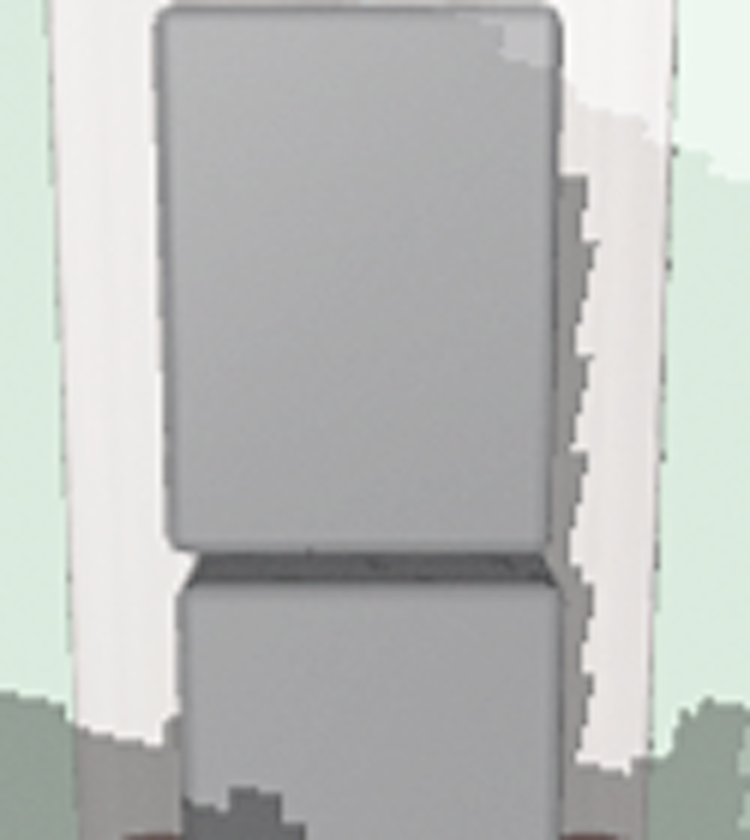

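```bash
python3 - <<'E'
from h import *
i=dict(np.load('w10.npz'));K=np.array(i['mtx'])
print(rectfit(K,un(220,90,6,(154,8),(561,8),(551,550),(168,550)),28,38))
E
python3 -m inch '[[1.5,-0.4,0,0,0,0,0]]'
```

```text
{'yc': np.float64(-0.99), 'zfar': np.float64(-78.61), 'znear': np.float64(-40.61), 'up': np.float64(21.7), 'yaw': np.float64(-0.03), 'rms': np.float64(0.2)}
time: 11.92
tcp_pos: [612.4, -20.1, 43.3]
tool_rot: [0.551, 0.444, 0.55, -0.444]
wrist_force: [-0.3, 0.6, -8.4]
gripper_width: 28.1
```

```bash
python3 -m inch '[[1,-0.4,0,0,0,0,0]]';python3 -m inch '[[1,0,0,0,0,0,0]]';python3 -m inch '[[1,0,0,0,0,0,0]]'
```

```text
time: 12.05
tcp_pos: [612.0, -20.2, 42.3]
tool_rot: [0.551, 0.444, 0.55, -0.444]
wrist_force: [-0.9, 0.9, -2.1]
gripper_width: 27.9
time: 12.18
tcp_pos: [612.1, -20.3, 42.1]
tool_rot: [0.551, 0.444, 0.55, -0.444]
wrist_force: [-4.5, 0.5, 8.3]
gripper_width: 27.8
time: 12.3
tcp_pos: [612.1, -20.3, 42.1]
tool_rot: [0.551, 0.445, 0.55, -0.444]
wrist_force: [-5.2, 0.0, 7.2]
gripper_width: 28.1
```

Contact at TCP z = 42.1, so the brick bottom is at 37. Releasing.

```bash
python3 -m inch '[[0,0,0,0,0,0,0.6],[0,0,0,0,0,0,0.6],[0,0,0,0,0,0,0.6],[-12,0,0,0,0,0,0.6]]'; python3 -m inch '[[-30,0,0,0,0,0,0.6],[-50,0,0,0,0,0,0.6],[-50,0,0,0,0,0,0.6],[0,0,0,0,0,0,0.6]]'
python3 - <<'E'
from h import *
goto([400,-205,220],40)
i=env.get_image('wrist'); save(i,'w11.png'); np.savez('w11',**i)
E
```

```text
time: 12.8
tcp_pos: [614.8, -20.6, 55.9]
tool_rot: [0.552, 0.446, 0.548, -0.443]
wrist_force: [0.3, 0.1, 0.1]
gripper_width: 53.0
time: 13.3
tcp_pos: [615.2, -21.2, 193.4]
tool_rot: [0.553, 0.447, 0.547, -0.442]
wrist_force: [-0.5, 0.9, -0.8]
gripper_width: 52.5
tool shift now [ -28.9 -248.7  134.6] turn [-27.87   0.29  -0.56] | pos [615.2 -21.2 193.4] jaw yaw 12.13 tilt [ 0.011 -0.    -1.   ]
```

View pics/w11.png

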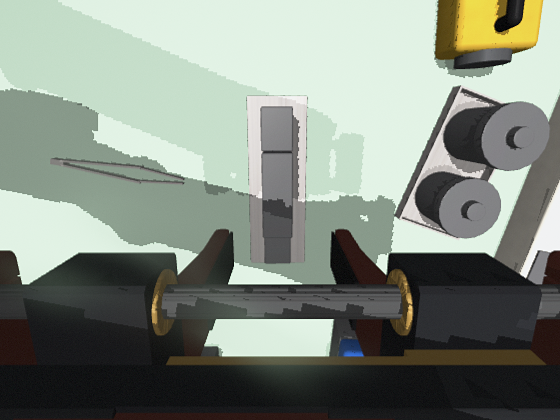

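The screen is at column 278: the half is at rows 107–152 and the placed full at 153–235, in line. The stack is next.

```bash
python3 -m inch '[[-6,-50,25,0,0,0,0.6],[-6,-50,25,0,0,0,0.6],[-6,-50,25,0,0,0,0.6],[-6,-50,25,0,0,0,0.6],[-6,-40,25,0,0,0,0.6]]';python3 -m inch '[[0,0,0,0,0,0,0.8]]'
python3 - <<'E'
from h import *
goto([400,-205,220],40)
i=env.get_image('wrist'); save(i,'w12.png'); np.savez('w12',**i)
E
```

```text
time: 13.98
tcp_pos: [398.4, -194.4, 215.3]
tool_rot: [0.552, 0.442, 0.552, -0.442]
wrist_force: [-0.1, 1.1, 0.3]
gripper_width: 52.9
time: 14.1
tcp_pos: [395.3, -196.4, 214.8]
tool_rot: [0.55, 0.443, 0.552, -0.444]
wrist_force: [-0.4, 0.8, 0.4]
gripper_width: 59.5
tool shift now [-5.2  2.7  9.4] turn [-27.71  -0.1    0.11] | pos [ 395.3 -196.4  214.8] jaw yaw 12.29 tilt [-0.003  0.001 -1.   ]
```

View pics/w12.png

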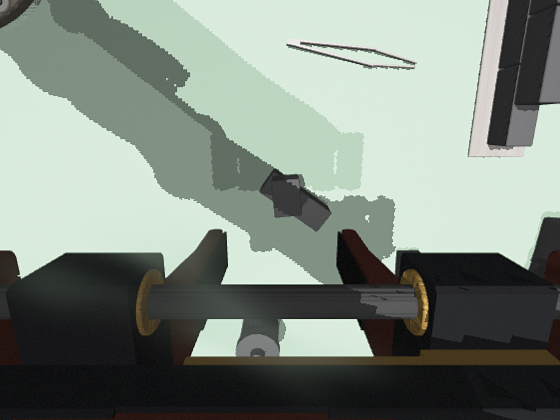

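```bash
python3 - <<'E'
from h import *
i=dict(np.load('w12.npz')); a=i['pixels'][155:245,245:345]; 
a=cv2.resize(a[:,:,::-1],None,fx=6,fy=6,interpolation=cv2.INTER_CUBIC); cv2.imwrite('pics/w12c.png',np.clip(255*(a/255.)**0.45,0,255).astype(np.uint8))
E
```

```text
(no output)
```

View pics/w12c.png

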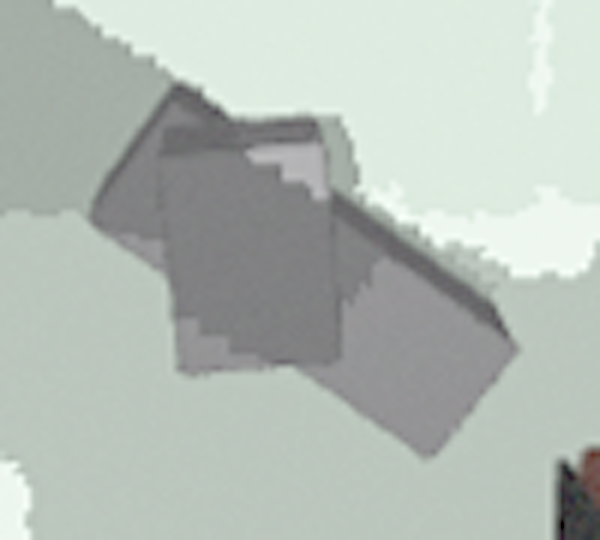

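Half's top corners in the crop are (160,155), (325,143), (340,362) and (180,376), close to jaw-aligned. Full A runs diagonally beneath it.

```bash
python3 - <<'E'
from h import *
i=dict(np.load('w12.npz')); d=dict(zip([(-1,1),(1,1),(1,-1),(-1,-1)],un(245,155,6,(160,155),(325,143),(340,362),(180,376))))
for z in (68,62,None):
    x,e,_=fitrect([(i,d)],28,38,z,[400,-205,12]); print(x.round(2),e.round(2))
x,e,_=fitrect([(i,d)],28,38,62,[400,-205,12]); goto([x[0],x[1],110],x[2])
# full A: visible corners: right-end BR(518,348), BL bottom (432,458), left end (95,215),(178,88)
u=un(245,155,6,(518,348),(432,458),(95,215))
# long axis from left end to right end
P=np.array([ray(i,q,29) for q in u]); print(P.round(1).tolist()); c=(P[0]+P[2])/2; print('A centre',c.round(1), 'long dir deg',np.degrees(np.arctan2(*(P[1]-P[2])[1::-1])).round(1))
E
```

```text
[ 401.13 -200.05   16.89] 0.42
[ 401.5  -201.34   16.89] 0.2
[ 401.56 -201.56   16.89   60.97] 0.2
tool shift now [104.6   3.6   7.4] turn [-4.46 -0.08  0.13] | pos [ 396.7 -195.   214.7] jaw yaw 12.43 tilt [-0.002  0.001 -1.   ]
[[456.3, -214.4, 29.0], [445.6, -239.1, 29.0], [373.3, -206.3, 29.0]]
A centre [ 414.8 -210.3   29. ] long dir deg -24.4
```

```bash
python3 -m inch '[[50,3.6,7.2,-4.5,0,0.1,0.75],[50,0,0,0,0,0,0.7],[0,0,0,0,0,0,0.7]]'
python3 - <<'E'
from h import *
goto([401.5,-201.5,41],16.9)
i=env.get_image('wrist'); np.savez('w13',**i);a=i['pixels'][120:270,205:355]; 
a=cv2.resize(a[:,:,::-1],None,fx=4,fy=4,interpolation=cv2.INTER_CUBIC); cv2.imwrite('pics/w13c.png',np.clip(255*(a/255.)**0.45,0,255).astype(np.uint8))
E
```

```text
time: 14.52
tcp_pos: [405.1, -198.1, 111.5]
tool_rot: [0.57, 0.419, 0.57, -0.418]
wrist_force: [-0.4, -0.1, 0.7]
gripper_width: 61.8
tool shift now [70.5 -4.5  2.2] turn [ 0.53 -0.08 -0.02] | pos [ 405.1 -198.1  111.5] jaw yaw 17.43 tilt [-0.     0.001 -1.   ]
```

View pics/w13c.png

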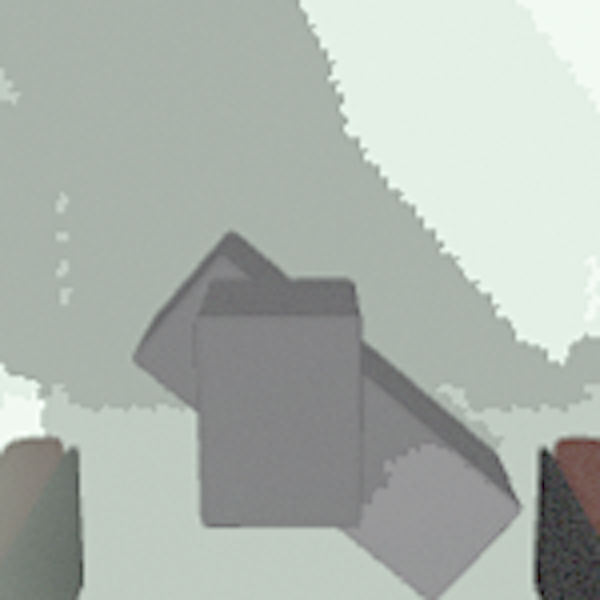

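```bash
python3 - <<'E'
from h import *
i=dict(np.load('w13.npz'));K=np.array(i['mtx']);u=un(205,120,4,(196,316),(361,316),(361,526),(201,526))
print(rectfit(K,u,28,38))
d=dict(zip([(-1,1),(1,1),(1,-1),(-1,-1)],u))
x,e,_=fitrect([(i,d)],28,38,None,[400,-205,16]); print(x.round(2),e.round(2))
goto([x[0],x[1],41],x[2])
E
```

```text
{'yc': np.float64(-5.1), 'zfar': np.float64(-16.48), 'znear': np.float64(21.52), 'up': np.float64(-48.87), 'yaw': np.float64(-0.19), 'rms': np.float64(0.1)}
[ 401.4  -201.21   17.6    63.24] 0.11
tool shift now [72.2 -6.   0.8] turn [-0.17  0.02 -0.21] | pos [ 406.6 -198.7  113.3] jaw yaw 17.43 tilt [ 0.004  0.001 -1.   ]
```

```bash
python3 -m inch '[[35,-5.3,2,0,0,-0.2,0.65],[25,0,0,0,0,0,0.65],[0,0,0,0,0,0,0.65]]'
python3 - <<'E'
from h import *
goto([401.4,-201.3,41],17.5)
E
```

```text
time: 14.95
tcp_pos: [408.5, -201.8, 56.9]
tool_rot: [0.573, 0.419, 0.568, -0.416]
wrist_force: [-0.4, -0.0, -0.1]
gripper_width: 57.1
tool shift now [15.9 -6.8 -2.7] turn [ 0.14  0.2  -0.48] | pos [ 408.5 -201.8   56.9] jaw yaw 17.64 tilt [ 0.009 -0.001 -1.   ]
```

```bash
python3 -m inch '[[0,-6.5,-1.5,0,0.2,-0.5,0.65],[0,0,0,0,0,0,0.65]]'
python3 - <<'E'
from h import *
goto([401.4,-201.3,41],17.5)
E
```

```text
time: 15.2
tcp_pos: [403.9, -202.6, 59.9]
tool_rot: [0.572, 0.418, 0.57, -0.417]
wrist_force: [1.2, -1.0, 0.1]
gripper_width: 57.1
tool shift now [18.9 -2.  -2.1] turn [ 0.19  0.1  -0.19] | pos [ 403.9 -202.6   59.9] jaw yaw 17.69 tilt [ 0.004 -0.001 -1.   ]
```

```bash
python3 -m inch '[[19,-2.5,-1,0,0.1,-0.3,0.65],[0,-0.5,0,0,0,-0.1,0.65]]'
python3 - <<'E'
from h import *
goto([401.4,-201.3,41],17.5)
i=env.get_image('wrist'); save(i,'w14.png')
E
```

```text
time: 15.45
tcp_pos: [402.5, -202.8, 42.8]
tool_rot: [0.572, 0.417, 0.57, -0.417]
wrist_force: [-0.3, 0.2, 0.2]
gripper_width: 57.3
tool shift now [ 1.8 -0.6 -1.8] turn [ 0.2   0.1  -0.01] | pos [ 402.5 -202.8   42.8] jaw yaw 17.7 tilt [ 0.001 -0.002 -1.   ]
```

View pics/w14.png

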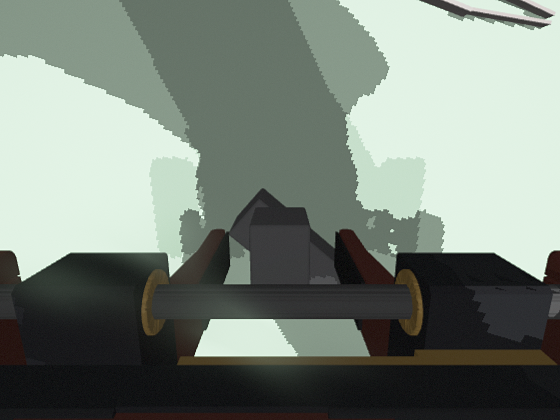

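Half centred between the fingers at column 280, tips above full A. Closing.

```bash
python3 -m inch '[[2,0,0,0,0,0,0],[1.5,0,0,0,0,0,0],[0.5,0,0,0,0,0,0],[0.5,0,0,0,0,0,0],[0,0,0,0,0,0,0]]'; python3 -m inch '[[-25,0,0,0,0,0,0],[-60,0,0,0,0,0,0],[-60,0,0,0,0,0,0],[0,0,0,0,0,0,0]]'
python3 - <<'E'
from h import *
goto([614,-19,200],12.2)
i=env.get_image('wrist'); save(i,'w15.png'); np.savez('w15',**i); a=i['pixels'][150:300,180:380]
a=cv2.resize(a[:,:,::-1],None,fx=4,fy=4,interpolation=cv2.INTER_CUBIC); cv2.imwrite('pics/w15c.png',np.clip(255*(a/255.)**0.45,0,255).astype(np.uint8))
E
```

```text
time: 16.12
tcp_pos: [403.8, -203.6, 40.7]
tool_rot: [0.572, 0.418, 0.569, -0.417]
wrist_force: [0.2, -0.1, -2.0]
gripper_width: 28.1
time: 16.62
tcp_pos: [401.7, -202.4, 187.5]
tool_rot: [0.571, 0.417, 0.571, -0.418]
wrist_force: [-0.2, 0.2, -5.1]
gripper_width: 27.6
tool shift now [ -13.1  258.  -110.3] turn [5.47 0.04 0.11] | pos [ 401.7 -202.4  187.5] jaw yaw 17.67 tilt [-0.002 -0.001 -1.   ]
```

View pics/w15c.png

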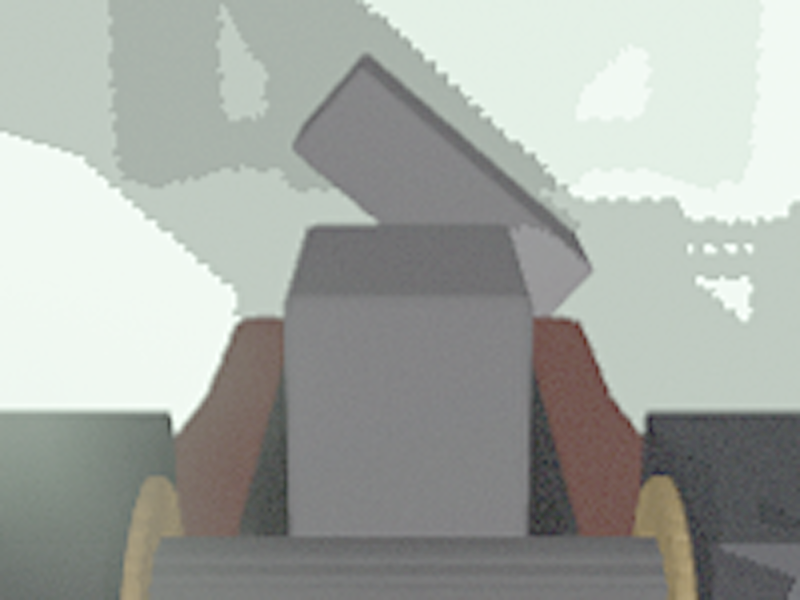

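```bash
python3 - <<'E'
from h import *
i=dict(np.load('w15.npz'))
print(heldfit(i,un(180,150,4,(285,297),(529,297),(308,228),(510,228))))
goto([625.7,-81,150],12.2)
E
```

```text
(array([ -0.09105795, -20.53874139, -12.77396707]), np.float64(0.45434369587524576))
tool shift now [ 34.  251.8 -46.1] turn [ 5.5  -0.08  0.34] | pos [ 400.1 -201.5  185.4] jaw yaw 17.7 tilt [-0.006 -0.    -1.   ]
```

```bash
python3 -m inch '[[0,52,-9,0,0,0,0],[0,52,-9,0,0,0,0],[0,52,-9,0,0,0,0],[0,52,-9,0,0,0,0],[0,44,-9,5.5,0,0.3,0]]'; python3 -m inch '[[35,0,0,0,0,0,0],[35,0,0,0,0,0,0],[0,0,0,0,0,0,0]]'
python3 - <<'E'
from h import *
goto([626,-82.5,100],12.2)
E
```

```text
time: 17.3
tcp_pos: [622.6, -79.4, 168.9]
tool_rot: [0.541, 0.443, 0.555, -0.45]
wrist_force: [0.1, -0.8, -2.6]
gripper_width: 27.3
time: 17.68
tcp_pos: [618.9, -74.1, 86.4]
tool_rot: [0.538, 0.439, 0.56, -0.451]
wrist_force: [-0.1, 1.1, -4.2]
gripper_width: 27.7
tool shift now [-13.9   4.8   9.5] turn [-0.23 -0.78  1.88] | pos [618.9 -74.1  86.4] jaw yaw 11.99 tilt [-0.035  0.006 -0.999]
```

```bash
python3 -m inch '[[-10,5,9,-0.2,-0.8,1.9,0],[0,0,0,0,0,0,0]]'
python3 - <<'E'
from h import *
goto([626,-82.5,100],12.2)
E
```

```text
time: 17.92
tcp_pos: [626.1, -83.9, 96.8]
tool_rot: [0.551, 0.445, 0.549, -0.444]
wrist_force: [-0.0, 0.1, -4.3]
gripper_width: 27.7
tool shift now [-3.2  0.2 -1.3] turn [-0.1   0.11 -0.1 ] | pos [626.1 -83.9  96.8] jaw yaw 12.1 tilt [ 0.002 -0.002 -1.   ]
```

```bash
python3 - <<'E'
from h import *
i=env.get_image('wrist'); save(i,'w16.png'); np.savez('w16',**i); crop(i,90,230,220,345,6,'w16c.png')
E
```

```text
(no output)
```

View pics/w16.png

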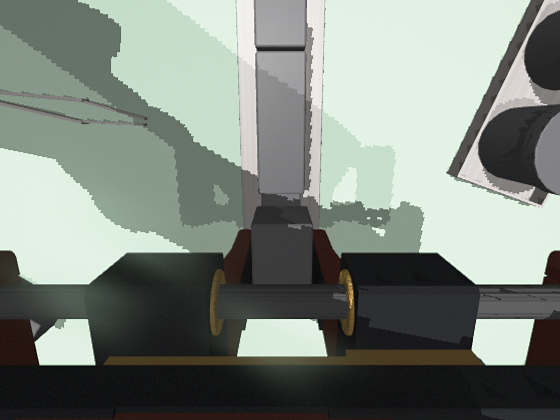

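View pics/w16c.png

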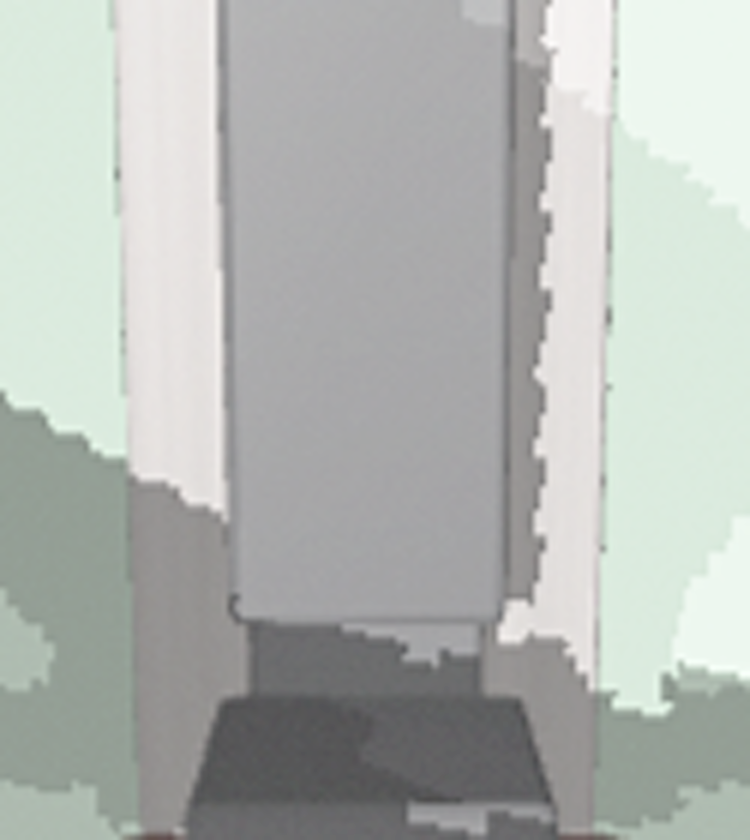

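```bash
python3 - <<'E'
from h import *
i=dict(np.load('w16.npz')); crop(i,0,100,230,330,6,'w16d.png')
E
```

```text
(no output)
```

View pics/w16d.png

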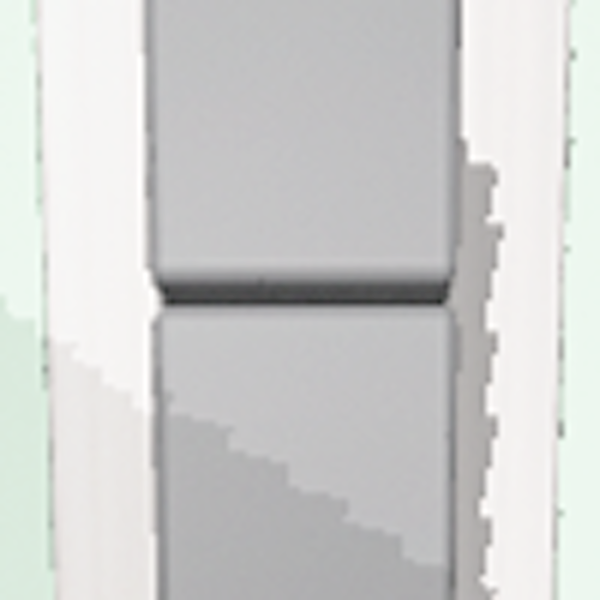

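```bash
python3 - <<'E'
from h import *
i=dict(np.load('w16.npz'));K=np.array(i['mtx'])
u=un(230,0,6,(154,308),(456,308))+un(220,90,6,(502,620),(232,620))
print(rectfit(K,u,28,80))
print(heldfit(i,un(220,90,6,(185,802),(557,802),(222,697),(520,697))))
E
```

```text
{'yc': np.float64(-0.72), 'zfar': np.float64(-104.46), 'znear': np.float64(-24.46), 'up': np.float64(-30.05), 'yaw': np.float64(-0.03), 'rms': np.float64(0.2)}
(array([ -0.17952141, -21.17552398, -11.90481263]), np.float64(0.34754650531058334))
```

```bash
python3 -m inch '[[10,-0.5,-0.9,0,0,0,0],[0,0,0,0,0,0,0]]'
python3 - <<'E'
from h import *
goto([625.4,-83.1,42],12.2)
E
python3 -m inch '[[10,-0.6,0,0,0,0,0],[0,0,0,0,0,0,0]]'
python3 - <<'E'
from h import *
goto([625.4,-83.1,42],12.2)
i=env.get_image('wrist'); save(i,'w17.png'); np.savez('w17',**i); crop(i,90,230,220,345,6,'w17c.png')
E
```

```text
time: 18.23
tcp_pos: [625.8, -82.1, 87.3]
tool_rot: [0.551, 0.445, 0.549, -0.444]
wrist_force: [0.3, 0.4, -3.9]
gripper_width: 27.4
tool shift now [45.3 -0.8  0.9] turn [-0.07  0.04 -0.2 ] | pos [625.8 -82.1  87.3] jaw yaw 12.13 tilt [ 0.004  0.    -1.   ]
time: 18.48
tcp_pos: [625.5, -82.2, 76.9]
tool_rot: [0.551, 0.445, 0.549, -0.443]
wrist_force: [-0.4, -0.5, -3.4]
gripper_width: 27.8
tool shift now [34.9 -0.4  0.8] turn [-0.06  0.06 -0.23] | pos [625.5 -82.2  76.9] jaw yaw 12.14 tilt [ 0.004 -0.    -1.   ]
```

View pics/w17c.png

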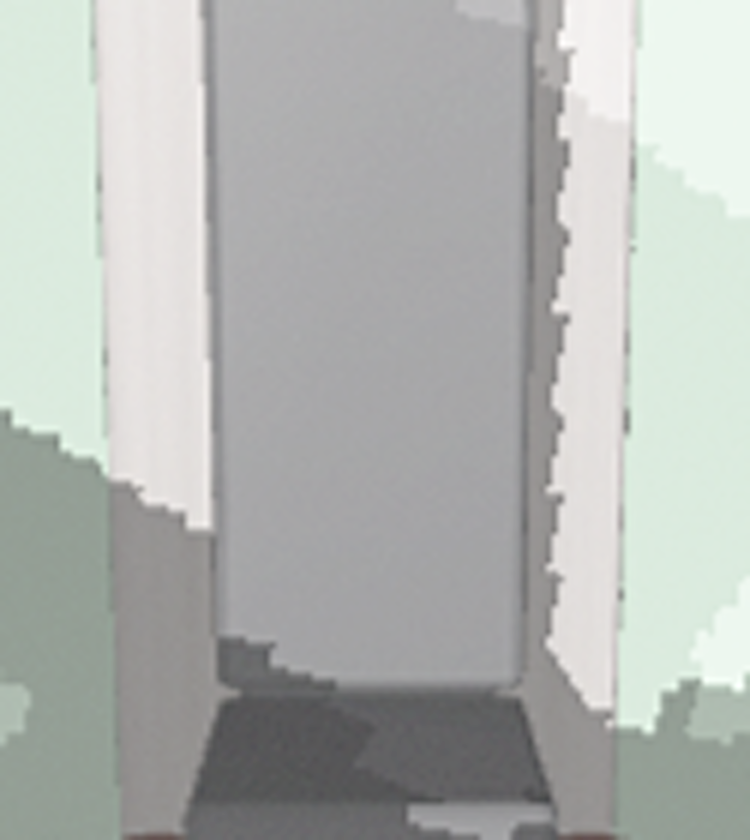

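```bash
cat >> h.py <<'E'
def edge(i,uv,up):
    K=np.array(i['mtx']); o=[]
    for q in uv:
        d=RCT.T@np.linalg.solve(K,[q[0],q[1],1.]); s=(-up-CT[0])/d[0]; o.append(CT+s*d)
    o=np.array(o); print('edge y',o[:,1].round(2),'mid',o[:,1].mean().round(2),'width',np.ptp(o[:,1]).round(2),'z',o[:,2].round(2))
E
python3 - <<'E'
from h import *
i=dict(np.load('w17.npz'))
for up in (-8,-10,-12): edge(i,un(220,90,6,(218,689),(524,689)),up)
E
```

```text
edge y [-14.13  13.74] mid -0.19 width 27.87 z [-22.67 -22.66]
edge y [-14.3  13.9] mid -0.2 width 28.2 z [-22.17 -22.16]
edge y [-14.47  14.06] mid -0.2 width 28.53 z [-21.67 -21.66]
```

```bash
python3 -m inch '[[8,-0.3,0.9,0,0,-0.1,0],[0,0,0,0,0,0,0]]'
python3 - <<'E'
from h import *
goto([625.4,-83.1,42],12.2)
E
python3 -m inch '[[12,-0.4,0,0,0,0,0],[0,0,0,0,0,0,0]]'
python3 - <<'E'
from h import *
goto([625.4,-83.1,42],12.2)
i=env.get_image('wrist'); save(i,'w18.png'); np.savez('w18',**i); crop(i,90,230,220,345,6,'w18c.png')
E
```

```text
time: 18.77
tcp_pos: [625.7, -82.9, 68.7]
tool_rot: [0.551, 0.445, 0.549, -0.444]
wrist_force: [0.4, -0.4, -3.8]
gripper_width: 27.7
tool shift now [26.7 -0.4  0.1] turn [-0.05  0.04 -0.16] | pos [625.7 -82.9  68.7] jaw yaw 12.15 tilt [ 0.003 -0.    -1.   ]
time: 19.02
tcp_pos: [625.2, -82.9, 55.7]
tool_rot: [0.551, 0.445, 0.549, -0.444]
wrist_force: [0.2, 0.0, -4.4]
gripper_width: 27.9
tool shift now [13.7  0.1  0.2] turn [-0.04  0.03 -0.14] | pos [625.2 -82.9  55.7] jaw yaw 12.16 tilt [ 0.002 -0.    -1.   ]
```

View pics/w18c.png

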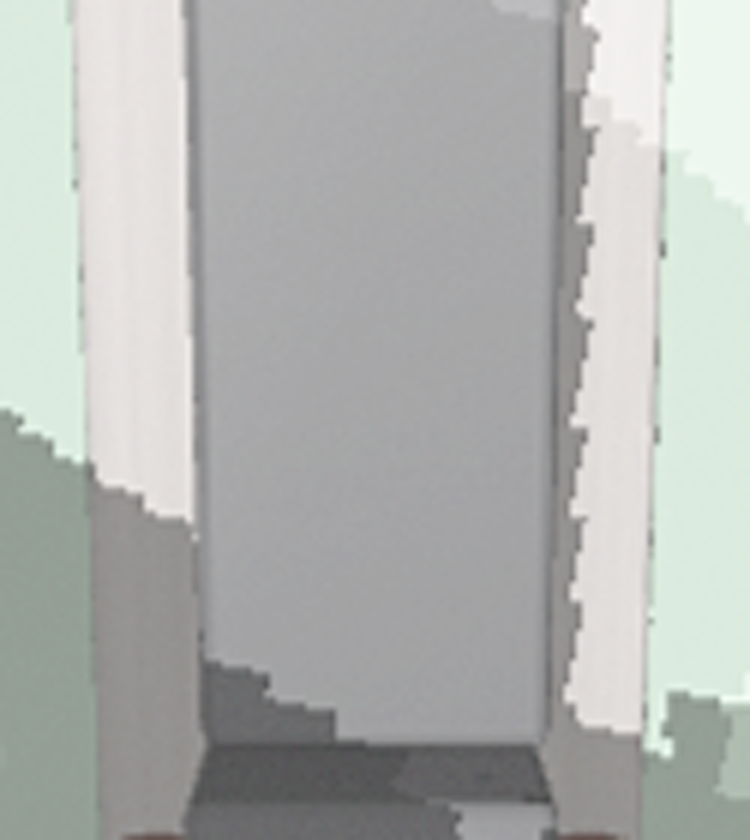

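```bash
python3 - <<'E'
from h import *
i=dict(np.load('w18.npz'))
for up in (8,10,12): edge(i,un(220,90,6,(204,743),(547,743)),up)
E
python3 -m inch '[[8,0,0,0,0,0,0],[0,0,0,0,0,0,0]]';python3 -m inch '[[3,-0.2,0,0,0,0,0]]';python3 -m inch '[[1,0,0,0,0,0,0]]';
```

```text
edge y [-14.02  14.47] mid 0.23 width 28.48 z [-22.05 -22.04]
edge y [-13.83  14.28] mid 0.23 width 28.11 z [-22.62 -22.6 ]
edge y [-13.64  14.1 ] mid 0.23 width 27.74 z [-23.18 -23.17]
time: 19.32
tcp_pos: [626.1, -83.1, 48.0]
tool_rot: [0.551, 0.445, 0.549, -0.443]
wrist_force: [0.5, -0.2, -3.9]
gripper_width: 28.1
time: 19.45
tcp_pos: [626.3, -83.3, 45.2]
tool_rot: [0.552, 0.445, 0.549, -0.443]
wrist_force: [0.6, 0.2, -3.7]
gripper_width: 27.8
time: 19.58
tcp_pos: [626.1, -83.2, 43.9]
tool_rot: [0.551, 0.445, 0.549, -0.443]
wrist_force: [1.2, -0.4, -4.5]
gripper_width: 27.8
```

```bash
python3 -m inch '[[1,-0.5,0.5,0,0,0,0]]';python3 -m inch '[[1,0,0,0,0,0,0]]';python3 -m inch '[[1,0,0,0,0,0,0]]'
```

```text
time: 19.7
tcp_pos: [626.2, -83.4, 43.7]
tool_rot: [0.551, 0.446, 0.549, -0.443]
wrist_force: [-2.4, 2.7, 8.9]
gripper_width: 27.6
time: 19.82
tcp_pos: [626.3, -83.3, 43.7]
tool_rot: [0.551, 0.446, 0.549, -0.443]
wrist_force: [-4.5, 0.9, 7.6]
gripper_width: 27.5
time: 19.95
tcp_pos: [626.3, -83.3, 43.7]
tool_rot: [0.551, 0.446, 0.549, -0.442]
wrist_force: [-4.1, 1.5, 5.1]
gripper_width: 27.8
```

```bash
python3 - <<'E'
from h import *
i=env.get_image('wrist'); save(i,'w19.png'); np.savez('w19',**i); crop(i,130,250,220,345,6,'w19c.png')
E
```

```text
(no output)
```

View pics/w19c.png

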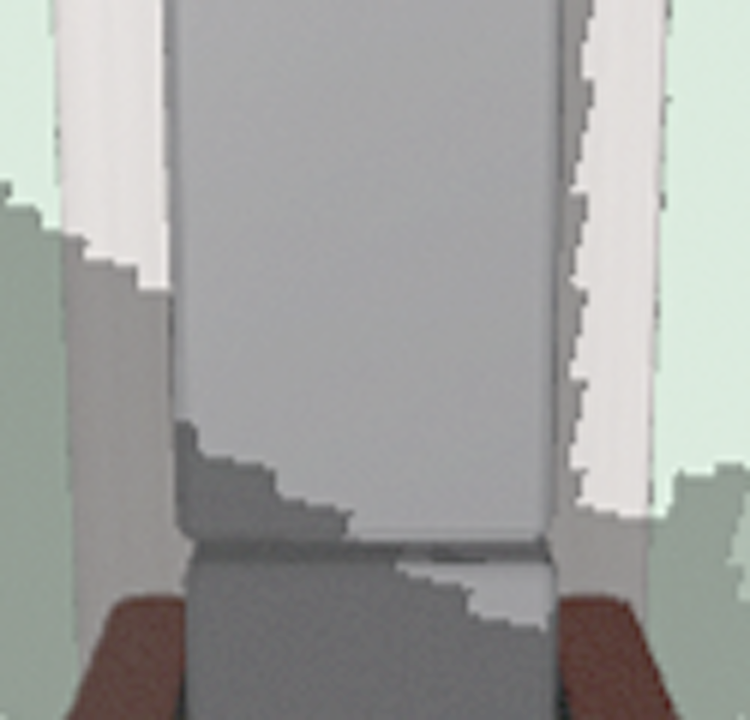

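Joint ≈1.7 mm, lateral offset ≈0.5 mm. Releasing and rising.

```bash
python3 -m inch '[[0,0,0,0,0,0,0.6],[0,0,0,0,0,0,0.6],[0,0,0,0,0,0,0.6],[-12,0,0,0,0,0,0.6],[-40,0,0,0,0,0,0.6]]'; python3 -m inch '[[-60,0,0,0,0,0,0.7],[-55,0,0,0,0,0,0.7],[0,0,0,0,0,0,0.7]]'
python3 - <<'E'
from h import *
i=env.get_image('wrist'); save(i,'w20.png'); np.savez('w20',**i)
goto([575,-290,220],15); goto([414,-215,220],65.6)
t=env.get_image('top'); save(t,'t1.png'); np.savez('t1',**t)
E
```

```text
time: 20.62
tcp_pos: [625.6, -83.8, 96.2]
tool_rot: [0.551, 0.446, 0.549, -0.443]
wrist_force: [-0.3, 0.1, -0.3]
gripper_width: 52.9
time: 21.0
tcp_pos: [626.8, -85.0, 220.0]
tool_rot: [0.553, 0.447, 0.547, -0.442]
wrist_force: [0.2, -0.5, 0.7]
gripper_width: 61.6
tool shift now [ -3.  -92.4 190.4] turn [-2.91  0.03 -0.4 ] | pos [625.5 -84.5 217.6] jaw yaw 12.09 tilt [ 0.007  0.001 -1.   ]
tool shift now [  -4.  -234.1   83.4] turn [-53.51   0.21  -0.36] | pos [625.5 -84.5 217.6] jaw yaw 12.09 tilt [ 0.007  0.001 -1.   ]
```

View pics/w20.png

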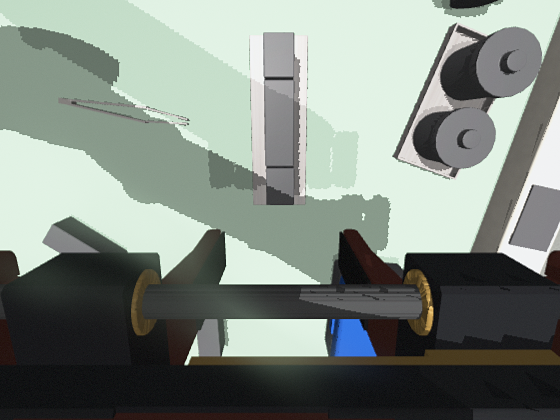

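The second course stands in line, at columns 265–293. Next is brick C, the grey one at top (394,192); the blue one stays untouched.

```bash
python3 -m inch '[[0,-23,46,0,0,0,0.7],[0,-23,46,0,0,0,0.7],[0,-23,46,0,0,0,0.7],[0,-18,36,-3,0,-0.3,0.7],[0,0,0,0,0,0,0.7]]'
python3 - <<'E'
from h import *
i=env.get_image('wrist'); save(i,'w21.png'); np.savez('w21',**i); crop(i,110,260,215,365,5,'w21c.png')
goto([575,-290,220],15)
E
```

```text
time: 21.72
tcp_pos: [570.6, -274.0, 206.3]
tool_rot: [0.557, 0.426, 0.568, -0.431]
wrist_force: [-0.0, 0.2, -0.2]
gripper_width: 61.5
tool shift now [-14.2  -1.7  18.5] turn [ 0.53 -0.5   0.82] | pos [ 571.4 -271.6  205.9] jaw yaw 15.53 tilt [-0.016  0.005 -1.   ]
```

View pics/w21.png

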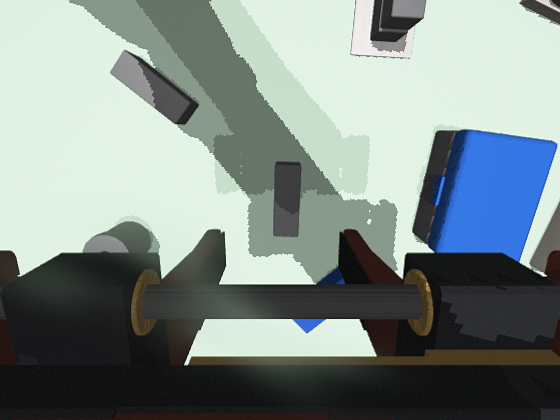

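View pics/w21c.png

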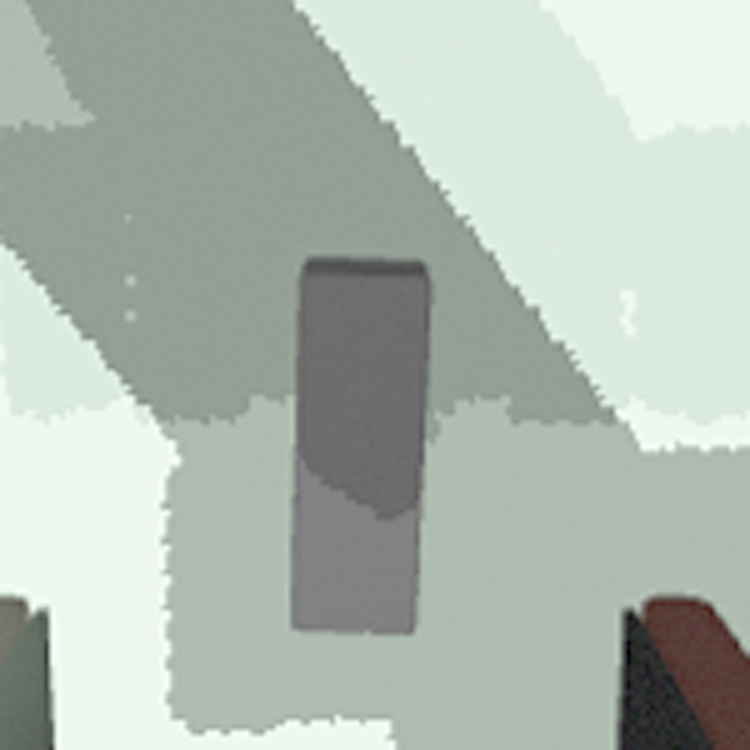

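C's top is at crop (301,274), (429,274), (415,632) and (292,628).

```bash
python3 - <<'E'
from h import *
i=dict(np.load('w21.npz')); u=un(215,110,5,(301,274),(429,274),(415,632),(292,628))
print(rectfit(np.array(i['mtx']),u,28,80))
d=dict(zip([(-1,1),(1,1),(1,-1),(-1,-1)],u))
for z in (34,28,None):
    x,e,_=fitrect([(i,d)],28,80,z,[575,-289,15]); print(x.round(2),e.round(2))
goto([x[0],x[1],60],x[2])
E
```

```text
{'yc': np.float64(4.75), 'zfar': np.float64(-23.81), 'znear': np.float64(56.19), 'up': np.float64(-178.63), 'yaw': np.float64(1.57), 'rms': np.float64(0.26)}
[ 576.94 -285.59   13.84] 0.56
[ 577.3  -286.85   13.84] 0.26
[ 577.32 -286.91   13.84   27.68] 0.25
tool shift now [145.7   3.7  17.6] turn [ 1.69 -0.49  0.83] | pos [ 571.4 -271.6  205.9] jaw yaw 15.53 tilt [-0.016  0.005 -1.   ]
```

```bash
python3 -m inch '[[50,3.7,17.5,1.7,-0.5,0.8,0.7],[50,0,0,0,0,0,0.7],[35,-2,0,0,0,0,0.7],[0,0,0,0,0,0,0.7]]'
python3 - <<'E'
from h import *
goto([577.3,-286.9,5],13.84)
E
```

```text
time: 22.28
tcp_pos: [579.4, -278.9, 63.5]
tool_rot: [0.556, 0.435, 0.56, -0.433]
wrist_force: [0.1, -0.5, 0.6]
gripper_width: 61.5
tool shift now [58.4 -3.9  7.7] turn [ 0.35 -0.36  0.08] | pos [ 579.4 -278.9   63.5] jaw yaw 14.19 tilt [-0.003  0.006 -1.   ]
```

```bash
python3 -m inch '[[5,-3.9,7.5,0.3,-0.4,0.1,0.7],[0,0,0,0,0,0,0.7]]'
python3 - <<'E'
from h import *
goto([577.3,-286.9,5],13.84)
i=env.get_image('wrist'); save(i,'w22.png'); np.savez('w22',**i); crop(i,120,290,200,360,4,'w22c.png')
E
```

```text
time: 22.52
tcp_pos: [579.1, -286.5, 60.0]
tool_rot: [0.558, 0.436, 0.556, -0.435]
wrist_force: [-0.3, -1.1, -0.0]
gripper_width: 61.5
tool shift now [55.  -2.  -0.2] turn [ 0.14  0.12 -0.15] | pos [ 579.1 -286.5   60. ] jaw yaw 13.98 tilt [ 0.003 -0.001 -1.   ]
```

View pics/w22c.png

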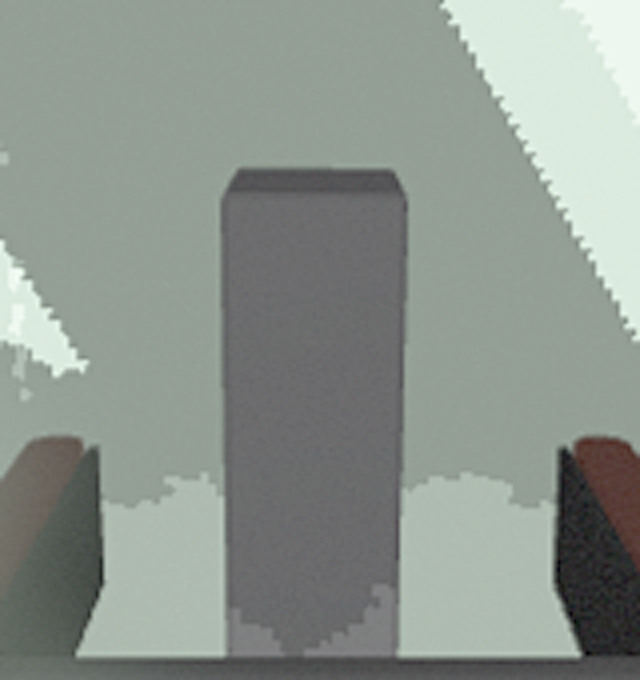

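```bash
python3 -m inch '[[28,-2,0,0,0.1,-0.2,0.65],[22,-1.5,0,0,0,-0.1,0.65],[0,0,0,0,0,0,0.6]]'
python3 - <<'E'
from h import *
goto([577.3,-286.9,5],13.84)
E
```

```text
time: 22.95
tcp_pos: [579.5, -287.8, 12.6]
tool_rot: [0.559, 0.436, 0.555, -0.435]
wrist_force: [0.4, -0.5, -0.1]
gripper_width: 53.3
tool shift now [ 7.6 -1.9 -1.5] turn [ 0.19  0.2  -0.24] | pos [ 579.5 -287.8   12.6] jaw yaw 14.03 tilt [ 0.005 -0.002 -1.   ]
```

```bash
python3 -m inch '[[7,-1.9,-0.7,0.1,0.2,-0.2,0.3],[0.5,0,0,0,0,0,0],[0.5,0,0,0,0,0,0],[0.5,0,0,0,0,0,0],[0,0,0,0,0,0,0]]'
```

```text
time: 23.58
tcp_pos: [578.0, -288.7, 6.2]
tool_rot: [0.558, 0.436, 0.556, -0.436]
wrist_force: [-0.5, 0.3, -2.6]
gripper_width: 27.7
```

```bash
python3 -m inch '[[-25,0,0,0,0,0,0],[-60,0,0,0,0,0,0],[-60,0,0,0,0,0,0],[-50,0,0,0,0,0,0],[0,16.5,-48,0,0,0,0]]'; python3 -m inch '[[0,16.5,-48,0,0,0,0],[0,16.5,-48,0,0,0,0],[0,16.5,-48,0,0,0,0],[0,16.5,-48,0,0,0,0],[0,16.5,-40,1.6,0,0,0]]'
python3 - <<'E'
from h import *
goto([603.9,17.6,150],12.2)
E
```

```text
time: 24.2
tcp_pos: [577.3, -238.9, 199.6]
tool_rot: [0.552, 0.436, 0.558, -0.44]
wrist_force: [1.4, 1.0, -8.9]
gripper_width: 28.0
time: 24.82
tcp_pos: [598.0, 16.4, 193.3]
tool_rot: [0.542, 0.442, 0.555, -0.449]
wrist_force: [0.8, -0.6, -8.7]
gripper_width: 28.0
tool shift now [43.1  6.8  0.4] turn [-0.34 -0.44  1.12] | pos [598.   16.4 193.3] jaw yaw 11.86 tilt [-0.021  0.003 -1.   ]
```

```bash
python3 -m inch '[[40,4,0,-0.3,-0.4,1.1,0],[20,0,0,0,0,0,0],[0,0,0,0,0,0,0]]'
python3 - <<'E'
from h import *
goto([603.9,17.6,110],12.2)
i=env.get_image('wrist'); save(i,'w23.png'); np.savez('w23',**i); crop(i,130,270,215,345,5,'w23c.png')
E
```

```text
time: 25.2
tcp_pos: [598.3, 26.2, 127.4]
tool_rot: [0.55, 0.44, 0.555, -0.442]
wrist_force: [0.2, 0.3, -7.6]
gripper_width: 27.6
tool shift now [17.3  3.7  9.7] turn [ 0.6  -0.24  0.35] | pos [598.3  26.2 127.4] jaw yaw 12.8 tilt [-0.007  0.003 -1.   ]
```

View pics/w23.png

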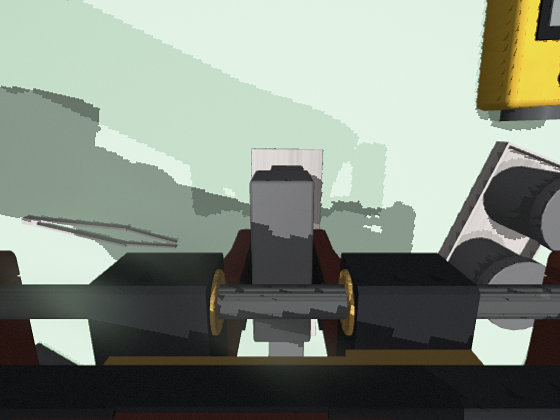

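View pics/w23c.png

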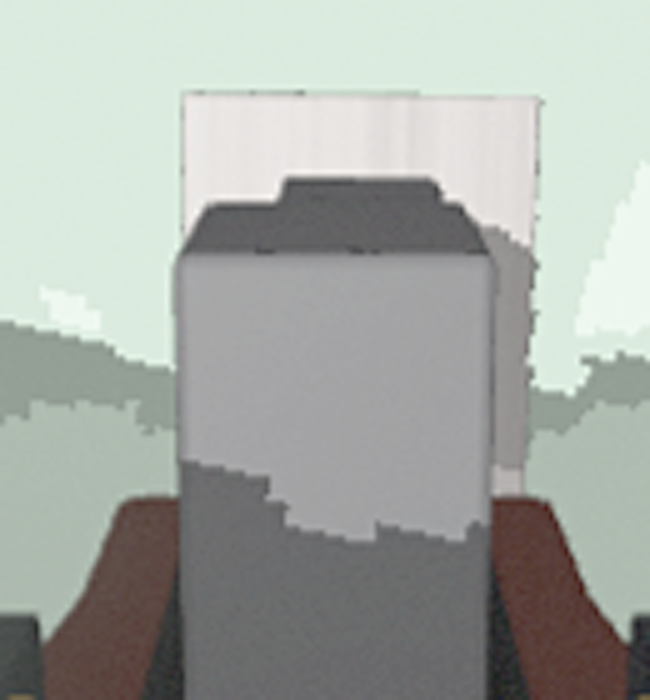

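```bash
python3 - <<'E'
from h import *
i=dict(np.load('w23.npz'))
print(heldfit(i,un(215,130,5,(178,253),(491,253),(208,205),(462,205))))
for up in (-127,-130,-133):
    edge(i,un(215,130,5,(182,93),(540,98)),up); edge(i,un(215,130,5,(285,178),(437,178)),up)
E
```

```text
(array([ -0.09979128, -40.63870457, -14.2071272 ]), np.float64(0.3248230803167413))
edge y [-27.64  36.26] mid 4.31 width 63.91 z [-44.61 -43.67]
edge y [-9.38 18.09] mid 4.35 width 27.47 z [-29.41 -29.39]
edge y [-27.93  36.64] mid 4.35 width 64.57 z [-44.4  -43.45]
edge y [-9.48 18.28] mid 4.4 width 27.76 z [-29.04 -29.02]
edge y [-28.22  37.01] mid 4.39 width 65.24 z [-44.19 -43.23]
edge y [-9.58 18.46] mid 4.44 width 28.04 z [-28.67 -28.65]
```

Visual estimate (3.7, 10.8) and dead reckoning (3.8, 10.3) agree. I'm moving over the target and descending.

```bash
python3 -m inch '[[8,3.8,10,0.6,-0.2,0.4,0],[0,0,0,0,0,0,0]]'
python3 - <<'E'
from h import *
goto([604,16.8,77],12.2)
E
```

```text
time: 25.5
tcp_pos: [605.6, 15.2, 120.8]
tool_rot: [0.551, 0.446, 0.549, -0.444]
wrist_force: [-0.3, -0.7, -8.3]
gripper_width: 28.1
tool shift now [43.8 -1.4 -1.9] turn [-0.15  0.03 -0.22] | pos [605.6  15.2 120.8] jaw yaw 12.05 tilt [ 0.004  0.    -1.   ]
```

```bash
python3 -m inch '[[12,-1.4,-1.7,-0.1,0,-0.2,0],[12,-0.5,0,0,0,0,0],[0,0,0,0,0,0,0]]'
python3 - <<'E'
from h import *
goto([604,16.8,77],12.2)
i=env.get_image('wrist'); save(i,'w24.png'); np.savez('w24',**i); crop(i,130,270,215,345,5,'w24c.png')
E
```

```text
time: 25.88
tcp_pos: [603.7, 16.3, 95.8]
tool_rot: [0.55, 0.445, 0.55, -0.444]
wrist_force: [-0.4, 0.0, -8.9]
gripper_width: 27.7
tool shift now [18.8  0.4 -0.5] turn [-0.09  0.01 -0.08] | pos [603.7  16.3  95.8] jaw yaw 12.11 tilt [ 0.001  0.    -1.   ]
```

View pics/w24c.png

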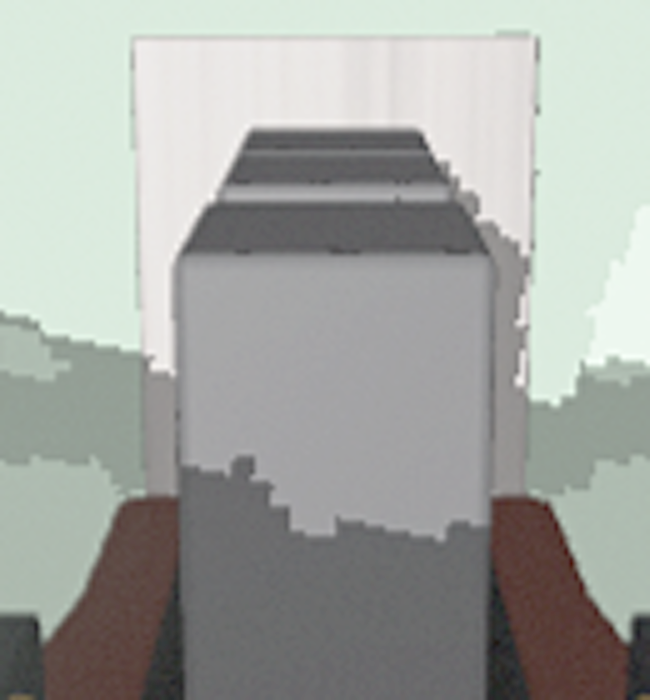

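```bash
python3 - <<'E'
from h import *
i=dict(np.load('w24.npz'))
print(heldfit(i,un(215,130,5,(178,253),(491,253),(208,203),(462,203))))
for up in (-29,-31,-33): edge(i,un(215,130,5,(221,184),(451,184)),up)
for up in (-97,-99): edge(i,un(215,130,5,(133,37),(538,37)),up)
edge(i,un(215,130,5,(247,128),(423,128)),-98)
E
```

```text
(array([ -0.09922776, -40.75605782, -14.02571144]), np.float64(0.17264421734657015))
edge y [-13.73  13.72] mid -0.01 width 27.45 z [-40.81 -40.79]
edge y [-13.88  13.86] mid -0.01 width 27.74 z [-40.56 -40.54]
edge y [-14.03  14.  ] mid -0.01 width 28.03 z [-40.3  -40.28]
edge y [-32.3   31.91] mid -0.19 width 64.21 z [-55.52 -55.46]
edge y [-32.55  32.16] mid -0.2 width 64.7 z [-55.44 -55.38]
edge y [-14.47  13.92] mid -0.28 width 28.39 z [-41.08 -41.05]
```

Held end is flush with the wall end within 0.4 mm, and the lateral offset is 0. Descending.

```bash
python3 -m inch '[[12,-0.3,-0.4,0,0,0,0],[0,0,0,0,0,0,0]]'
python3 - <<'E'
from h import *
goto([603.8,16.6,77],12.2)
E
python3 -m inch '[[3,0,0,0,0,0,0]]';python3 -m inch '[[1.5,0,0,0,0,0,0]]'
```

```text
time: 26.18
tcp_pos: [603.9, 16.8, 83.7]
tool_rot: [0.551, 0.445, 0.549, -0.444]
wrist_force: [0.5, -0.1, -8.5]
gripper_width: 27.9
tool shift now [ 6.7 -0.2  0.2] turn [-0.07  0.01 -0.15] | pos [603.9  16.8  83.7] jaw yaw 12.13 tilt [ 0.003  0.    -1.   ]
time: 26.3
tcp_pos: [604.5, 16.7, 80.9]
tool_rot: [0.551, 0.445, 0.549, -0.443]
wrist_force: [0.5, -0.2, -8.5]
gripper_width: 27.7
time: 26.42
tcp_pos: [604.4, 16.8, 79.2]
tool_rot: [0.551, 0.445, 0.549, -0.444]
wrist_force: [0.3, -1.2, -9.0]
gripper_width: 28.1
```

```bash
python3 -m inch '[[1,-0.4,0,0,0,-0.1,0]]';python3 -m inch '[[1,0,0,0,0,0,0]]';python3 -m inch '[[1,0,0,0,0,0,0]]';python3 - <<'E'
from h import *
i=env.get_image('wrist'); save(i,'w25.png'); np.savez('w25',**i); crop(i,130,270,215,345,5,'w25c.png')
E
```

```text
time: 26.55
tcp_pos: [604.1, 16.7, 78.3]
tool_rot: [0.551, 0.445, 0.55, -0.444]
wrist_force: [-0.1, 0.0, -7.6]
gripper_width: 28.0
time: 26.68
tcp_pos: [604.2, 16.7, 77.3]
tool_rot: [0.551, 0.445, 0.549, -0.444]
wrist_force: [0.0, -0.1, -8.8]
gripper_width: 28.0
time: 26.8
tcp_pos: [604.3, 16.7, 77.1]
tool_rot: [0.55, 0.445, 0.55, -0.444]
wrist_force: [-5.5, 0.9, 6.6]
gripper_width: 27.6
```

View pics/w25c.png

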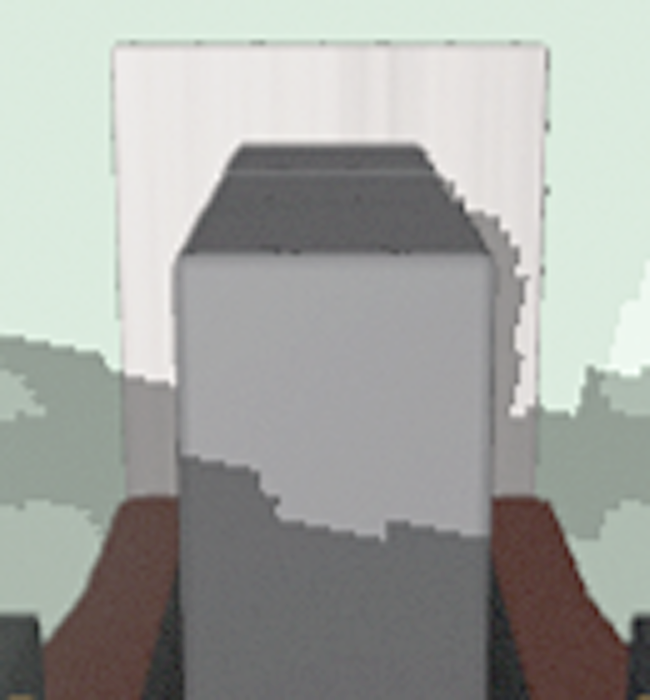

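Seated, end face flush. Releasing and going to full A.

```bash
python3 -m inch '[[0,0,0,0,0,0,0.6],[0,0,0,0,0,0,0.6],[0,0,0,0,0,0,0.6],[-15,0,0,0,0,0,0.6],[-50,0,0,0,0,0,0.6]]'; python3 -m inch '[[-60,0,0,0,0,0,0.7],[0,-47,37.5,0,0,0,0.7],[0,-47,37.5,0,0,0,0.7],[0,-47,37.5,0,0,0,0.7],[0,-47,37.5,0,0,0,0.7]]';python3 -m inch '[[0,-40,30,0,0,0,0.7],[0,0,0,-10.6,0,0,0.7],[0,0,0,-10.6,0,0,0.7],[0,0,0,-10.6,0,0,0.7],[0,0,0,-10.6,0,0,0.7]]'; python3 -m inch '[[0,0,0,-10.6,0,0,0.7],[0,0,0,0,0,0,0.7]]'
python3 - <<'E'
from h import *
i=env.get_image('wrist'); save(i,'w26.png'); np.savez('w26',**i)
goto([414,-215,200],65.6); print(env.sense()['joint_pos'])
E
```

```text
time: 27.48
tcp_pos: [605.0, 16.5, 143.7]
tool_rot: [0.551, 0.445, 0.549, -0.444]
wrist_force: [0.9, 1.1, 0.6]
gripper_width: 52.7
time: 28.1
tcp_pos: [456.3, -172.3, 213.1]
tool_rot: [0.557, 0.447, 0.546, -0.438]
wrist_force: [0.9, -0.7, 0.4]
gripper_width: 61.6
time: 28.72
tcp_pos: [419.1, -217.8, 217.7]
tool_rot: [0.684, 0.215, 0.665, -0.208]
wrist_force: [-0.5, 0.4, 0.9]
gripper_width: 61.4
time: 28.98
tcp_pos: [419.2, -218.7, 219.6]
tool_rot: [0.702, 0.151, 0.681, -0.145]
wrist_force: [-0.6, 0.4, -0.1]
gripper_width: 61.5
tool shift now [19.4  1.  -6.9] turn [ 0.15  1.63 -0.83] | pos [ 419.2 -218.7  219.5] jaw yaw 65.76 tilt [ 0.032  0.002 -0.999]
[-0.21231002  0.13333489  0.63263975  2.07732635 -0.1158726   0.93111291
  1.63060742]
```

View pics/w26.png

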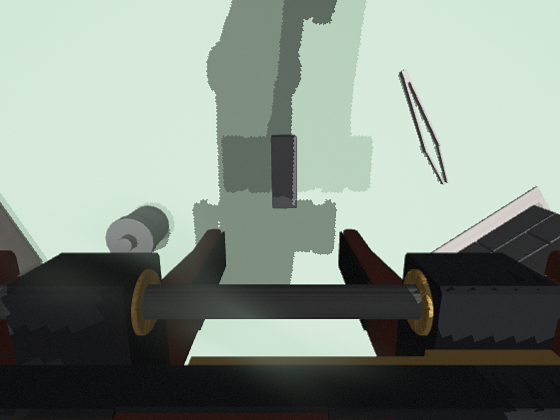

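```bash
python3 -m inch '[[30,0,-6,0.2,1.6,-0.8,0.7],[30,0,0,0,0,0,0.7],[0,0,0,0,0,0,0.7]]'; python3 - <<'E'
from h import *
i=env.get_image('wrist'); save(i,'w27.png'); np.savez('w27',**i); a=i['pixels'][110:250,215:365]; 
a=cv2.resize(a[:,:,::-1],None,fx=5,fy=5,interpolation=cv2.INTER_CUBIC); cv2.imwrite('pics/w27c.png',np.clip(255*(a/255.)**0.45,0,255).astype(np.uint8))
E
```

```text
time: 29.4
tcp_pos: [415.8, -216.6, 159.9]
tool_rot: [0.691, 0.154, 0.689, -0.154]
wrist_force: [-1.1, 0.1, -0.2]
gripper_width: 61.7
```

View pics/w27c.png

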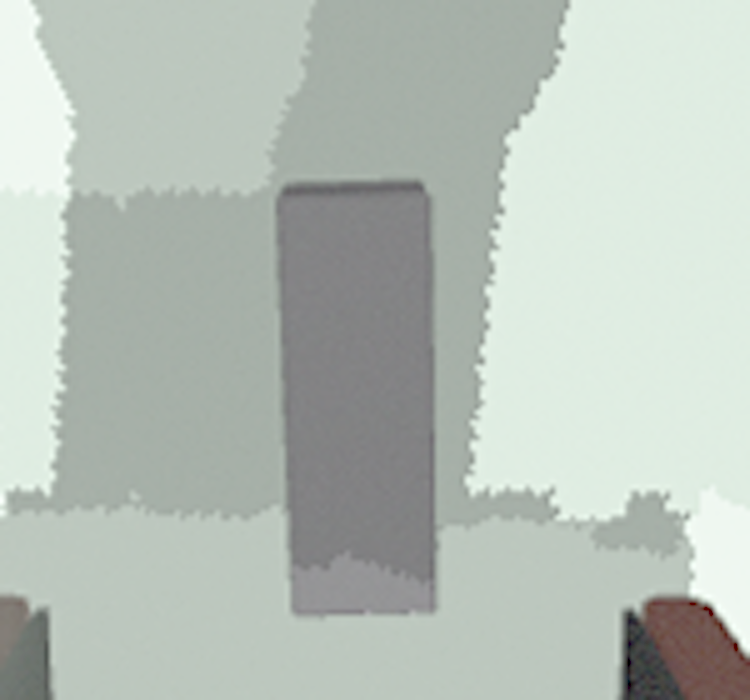

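```bash
python3 - <<'E'
from h import *
i=dict(np.load('w27.npz')); u=un(215,110,5,(277,197),(430,193),(436,611),(292,613))
print(rectfit(np.array(i['mtx']),u,28,80))
d=dict(zip([(-1,1),(1,1),(1,-1),(-1,-1)],u))
for z in (28,None):
    x,e,_=fitrect([(i,d)],28,80,z,[415,-212,65]); print(x.round(2),e.round(2))
goto([x[0],x[1],50],x[2])
E
```

```text
{'yc': np.float64(4.08), 'zfar': np.float64(-43.83), 'znear': np.float64(36.17), 'up': np.float64(-132.67), 'yaw': np.float64(-1.52), 'rms': np.float64(0.09)}
[ 414.8  -210.44   66.4 ] 0.11
[ 414.76 -210.43   66.4    28.19] 0.11
tool shift now [111.    5.   -5.2] turn [-1.49  0.31 -0.1 ] | pos [ 416.7 -217.1  161. ] jaw yaw 64.91 tilt [ 0.006 -0.001 -1.   ]
```

```bash
python3 -m inch '[[50,5,-4.8,-1.5,0.3,-0.1,0.7],[50,0,0,0,0,0,0.7],[0,0,0,0,0,0,0.65]]'; python3 - <<'E'
from h import *
goto([414.8,-210.4,6],66.4)
E
```

```text
time: 29.82
tcp_pos: [420.3, -211.6, 63.8]
tool_rot: [0.695, 0.146, 0.688, -0.145]
wrist_force: [-0.7, 0.2, 0.4]
gripper_width: 57.7
tool shift now [57.8 -1.2 -6.1] turn [-0.15  0.55 -0.13] | pos [ 420.3 -211.6   63.8] jaw yaw 66.25 tilt [ 0.01  -0.002 -1.   ]
```

```bash
python3 -m inch '[[5,-1.2,-6,0,0.5,-0.1,0.65],[25,0,-1,0,0,0,0.65],[0,0,0,0,0,0,0.65]]'; python3 - <<'E'
from h import *
goto([414.8,-210.4,6],66.4)
E
```

```text
time: 30.2
tcp_pos: [417.4, -211.4, 39.3]
tool_rot: [0.695, 0.146, 0.688, -0.146]
wrist_force: [0.6, 0.6, 1.1]
gripper_width: 57.0
tool shift now [33.3 -0.2 -3.1] turn [-0.27  0.54 -0.16] | pos [ 417.4 -211.4   39.3] jaw yaw 66.13 tilt [ 0.01  -0.001 -1.   ]
```

```bash
python3 -m inch '[[15,-0.2,-3,0,0.5,-0.2,0.65],[15,0,-1,0,0,0,0.6],[0,0,0,0,0,0,0.6]]'; python3 - <<'E'
from h import *
goto([414.8,-210.4,6],66.4)
E
```

```text
time: 30.58
tcp_pos: [415.8, -210.5, 10.4]
tool_rot: [0.694, 0.146, 0.69, -0.146]
wrist_force: [0.1, 0.1, -0.5]
gripper_width: 53.0
tool shift now [ 4.4 -0.3 -1. ] turn [-0.27  0.29 -0.02] | pos [ 415.8 -210.5   10.4] jaw yaw 66.13 tilt [ 0.005 -0.002 -1.   ]
```

```bash
python3 -m inch '[[5,-0.3,-1,-0.2,0.3,0,0.3],[1,0,0,0,0,0,0],[0.5,0,0,0,0,0,0],[0.5,0,0,0,0,0,0],[0,0,0,0,0,0,0]]'; python3 -m inch '[[-25,0,0,0,0,0,0],[-60,0,0,0,0,0,0],[-60,0,0,0,0,0,0],[-50,0,0,10.6,0,0,0],[0,0,0,10.6,0,0,0]]';python3 -m inch '[[0,0,0,10.6,0,0,0],[0,0,0,10.6,0,0,0],[0,0,0,10.6,0,0,0],[0,0,0,0,0,0,0]]';python3 - <<'E'
from h import *
goto([621.3,-62.5,180],12.2)
i=env.get_image('wrist'); save(i,'w28.png'); np.savez('w28',**i); crop(i,130,270,215,345,5,'w28c.png')
E
```

```text
time: 31.2
tcp_pos: [414.8, -210.8, 3.8]
tool_rot: [0.692, 0.145, 0.692, -0.145]
wrist_force: [0.9, -0.7, -6.8]
gripper_width: 27.6
time: 31.82
tcp_pos: [410.1, -208.5, 200.0]
tool_rot: [0.648, 0.273, 0.657, -0.273]
wrist_force: [0.0, 0.2, -9.6]
gripper_width: 27.7
time: 32.33
tcp_pos: [404.7, -205.4, 196.6]
tool_rot: [0.544, 0.441, 0.559, -0.445]
wrist_force: [-0.1, 0.0, -9.3]
gripper_width: 27.8
tool shift now [ 13.4 242.7 -92.4] turn [ 0.29 -0.78  1.05] | pos [ 404.7 -205.4  196.6] jaw yaw 12.5 tilt [-0.021  0.009 -1.   ]
```

View pics/w28.png

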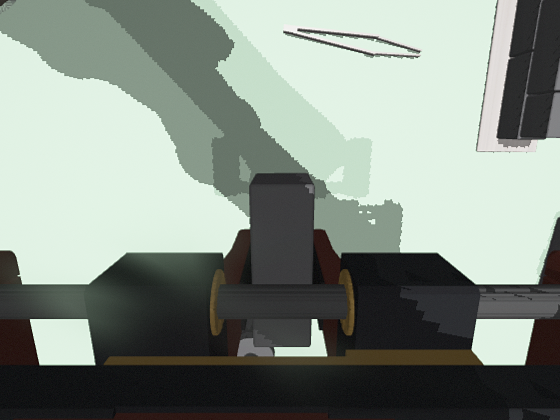

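View pics/w28c.png

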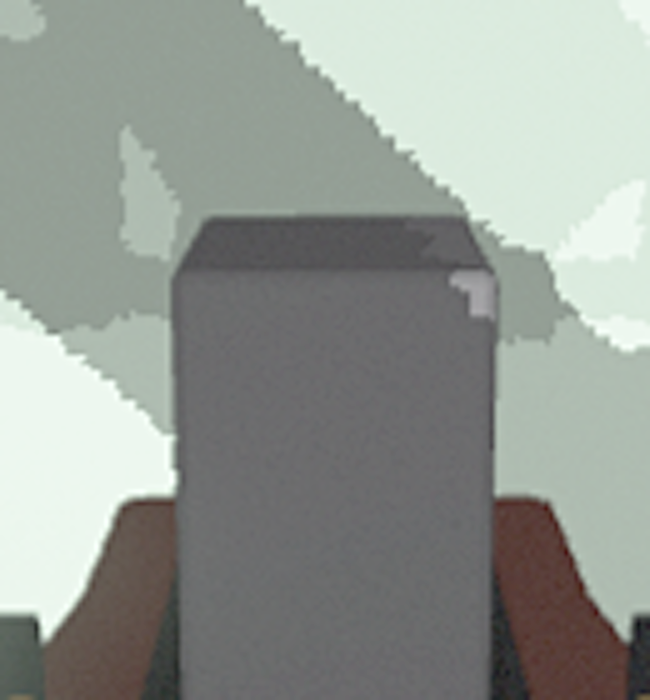

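```bash
python3 - <<'E'
from h import *
i=dict(np.load('w28.npz'))
print(heldfit(i,un(215,130,5,(172,271),(495,271),(208,217),(465,217))))
E
python3 -m inch '[[0,48,-17,0,0,0,0],[0,48,-17,0,0,0,0],[0,48,-17,0,0,0,0],[0,48,-17,0,0,0,0],[0,44,-17,0,-0.8,1,0]]'; python3 - <<'E'
from h import *
goto([621.3,-62.5,130],12.2)
E
```

```text
(array([ -0.07939174, -39.82896979, -10.03016588]), np.float64(0.3084644838383575))
time: 33.0
tcp_pos: [616.0, -68.2, 189.5]
tool_rot: [0.552, 0.438, 0.557, -0.44]
wrist_force: [-0.6, 0.4, -8.4]
gripper_width: 28.5
tool shift now [59.5  6.8 -4.1] turn [ 1.13 -0.22  0.38] | pos [616.  -68.2 189.5] jaw yaw 13.33 tilt [-0.007  0.002 -1.   ]
```

```bash
python3 -m inch '[[25,5,-1,1.1,-0.2,0.4,0],[25,0,0,0,0,0,0],[0,0,0,0,0,0,0]]'; python3 - <<'E'
from h import *
goto([621.3,-62.7,130],12.2)
i=env.get_image('wrist'); save(i,'w29.png'); np.savez('w29',**i); crop(i,90,230,215,345,5,'w29c.png')
E
```

```text
time: 33.38
tcp_pos: [622.5, -59.1, 134.4]
tool_rot: [0.553, 0.438, 0.556, -0.439]
wrist_force: [-0.2, -0.9, -7.3]
gripper_width: 27.9
tool shift now [ 4.4 -1.9  3.2] turn [ 1.18 -0.18  0.18] | pos [622.5 -59.1 134.4] jaw yaw 13.38 tilt [-0.004  0.002 -1.   ]
```

View pics/w29.png

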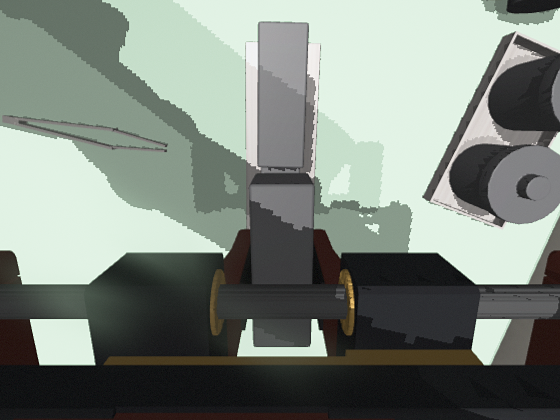

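View pics/w29c.png

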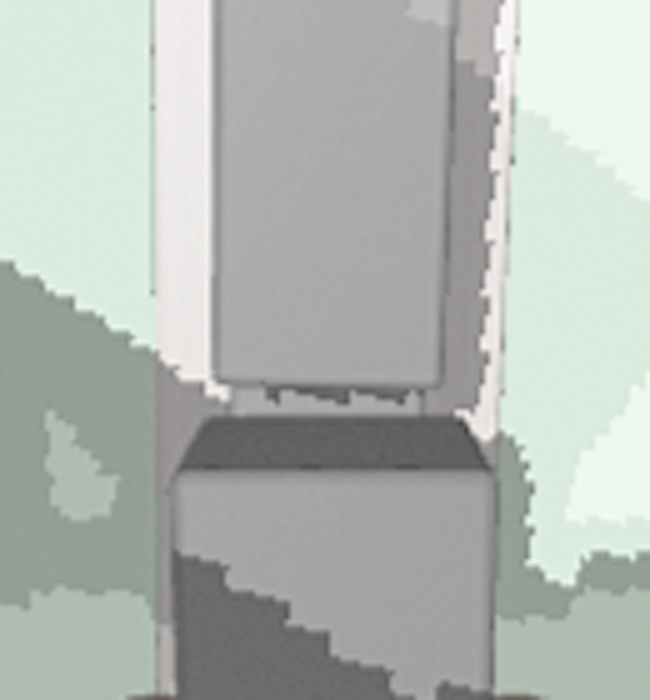

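```bash
python3 -m inch '[[6,-1.5,3.2,1.2,-0.2,0.2,0],[0,0,0,0,0,0,0]]'; python3 - <<'E'
from h import *
goto([621.3,-62.7,74],12.2)
i=env.get_image('wrist'); save(i,'w30.png'); np.savez('w30',**i); crop(i,90,230,215,345,5,'w30c.png'); crop(i,0,60,215,345,5,'w30d.png')
E
```

```text
time: 33.67
tcp_pos: [623.0, -64.2, 131.0]
tool_rot: [0.551, 0.445, 0.548, -0.444]
wrist_force: [1.0, 0.5, -7.7]
gripper_width: 27.7
tool shift now [57.  -1.6 -1.9] turn [-0.12  0.1  -0.25] | pos [623.  -64.2 131. ] jaw yaw 12.08 tilt [ 0.005 -0.001 -1.   ]
```

View pics/w30c.png

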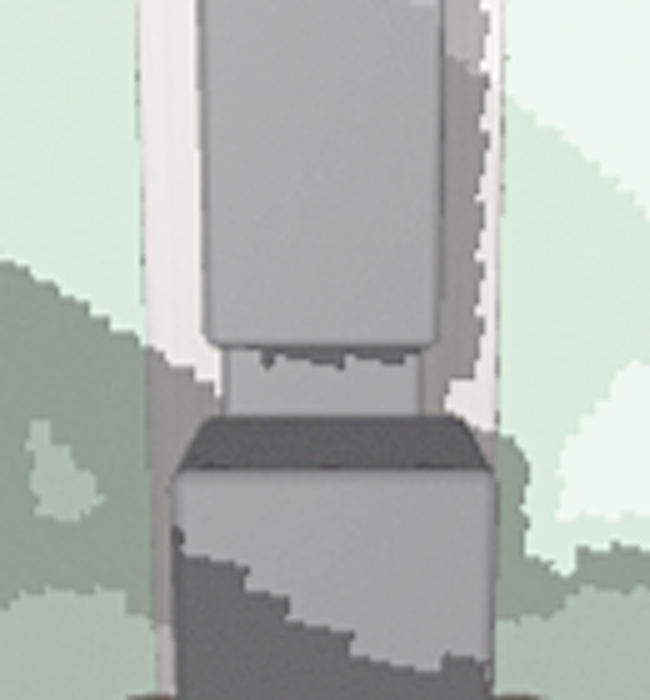

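View pics/w30d.png

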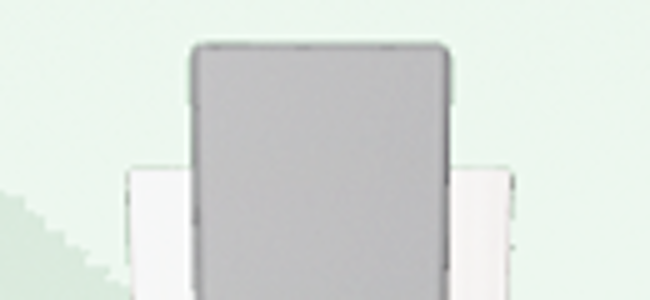

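```bash
python3 - <<'E'
from h import *
i=dict(np.load('w30.npz'))
u=un(215,0,5,(191,44),(449,44))+un(215,90,5,(438,346),(206,346))
print(rectfit(np.array(i['mtx']),u,28,80))
print(heldfit(i,un(215,90,5,(172,471),(495,471),(208,418),(465,418))))
E
```

```text
{'yc': np.float64(-1.68), 'zfar': np.float64(-125.32), 'znear': np.float64(-45.32), 'up': np.float64(-29.66), 'yaw': np.float64(0.02), 'rms': np.float64(0.24)}
(array([ -0.0796594 , -39.77029502, -10.12165943]), np.float64(0.36611984861171526))
```

```bash
python3 -m inch '[[8,-1.6,-2.9,-0.1,0.1,-0.2,0],[0,0,0,0,0,0,0]]'; python3 - <<'E'
from h import *
goto([621.3,-61.6,74],12.2)
E
python3 -m inch '[[10,-0.5,0,0,0,0,0],[0,0,0,0,0,0,0]]'; python3 - <<'E'
from h import *
goto([621.3,-61.6,74],12.2)
i=env.get_image('wrist'); save(i,'w31.png'); np.savez('w31',**i); crop(i,90,230,215,345,5,'w31c.png'); crop(i,0,60,215,345,5,'w31d.png')
E
```

```text
time: 33.98
tcp_pos: [621.7, -61.5, 123.8]
tool_rot: [0.551, 0.445, 0.55, -0.443]
wrist_force: [-0.4, -0.5, -8.7]
gripper_width: 27.8
tool shift now [49.8 -0.6  0. ] turn [ 0.02 -0.01 -0.19] | pos [621.7 -61.5 123.8] jaw yaw 12.22 tilt [ 0.003  0.001 -1.   ]
time: 34.22
tcp_pos: [621.2, -61.4, 113.1]
tool_rot: [0.551, 0.445, 0.55, -0.443]
wrist_force: [-0.5, 0.5, -9.5]
gripper_width: 27.8
tool shift now [39.1 -0.1  0.2] turn [ 0.04 -0.01 -0.19] | pos [621.2 -61.4 113.1] jaw yaw 12.24 tilt [ 0.003  0.001 -1.   ]
```

View pics/w31c.png

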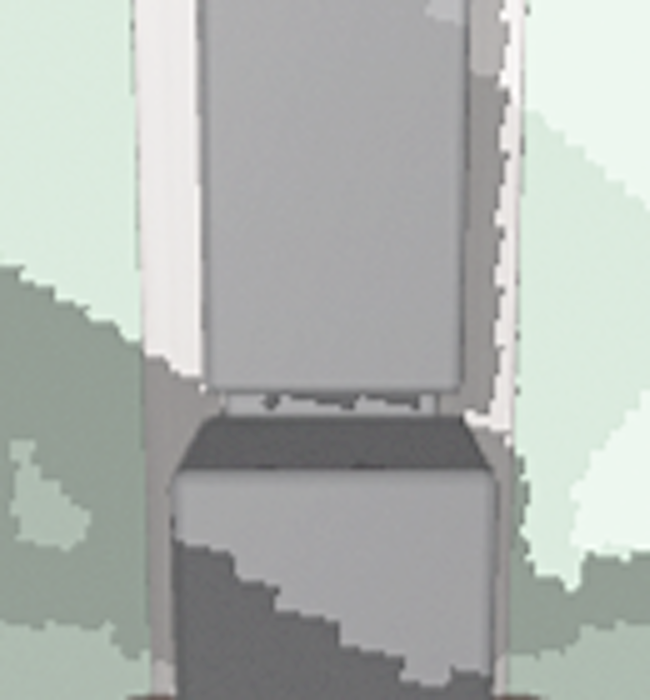

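View pics/w31d.png

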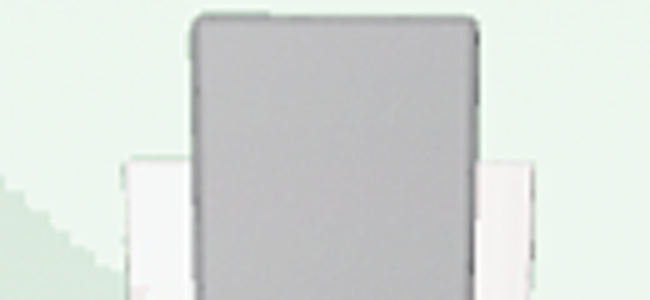

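```bash
python3 - <<'E'
from h import *
i=dict(np.load('w31.npz'))
u=un(215,0,5,(191,15),(479,16))+un(215,90,5,(462,387),(204,387))
print(rectfit(np.array(i['mtx']),u,28,80))
E
```

```text
{'yc': np.float64(-0.18), 'zfar': np.float64(-122.52), 'znear': np.float64(-42.52), 'up': np.float64(-12.81), 'yaw': np.float64(0.21), 'rms': np.float64(0.11)}
```

Gap 2.7 mm, lateral offset 0.1 mm. Continuing down.

```bash
python3 -m inch '[[8,-0.3,0,0,0,-0.1,0],[0,0,0,0,0,0,0]]'; python3 - <<'E'
from h import *
goto([621.2,-61.5,74],12.2)
E
python3 -m inch '[[9,-0.3,0,0,0,0,0],[0,0,0,0,0,0,0]]'; python3 - <<'E'
from h import *
goto([621.2,-61.5,74],12.2)
i=env.get_image('wrist'); save(i,'w32.png'); np.savez('w32',**i); crop(i,90,230,215,345,5,'w32c.png')
E
```

```text
time: 34.52
tcp_pos: [621.8, -61.8, 105.3]
tool_rot: [0.551, 0.445, 0.55, -0.443]
wrist_force: [-0.2, 0.5, -9.4]
gripper_width: 28.2
tool shift now [31.3 -0.6 -0.4] turn [ 0.04  0.03 -0.17] | pos [621.8 -61.8 105.3] jaw yaw 12.24 tilt [ 0.003  0.    -1.   ]
time: 34.78
tcp_pos: [621.5, -61.8, 95.6]
tool_rot: [0.551, 0.445, 0.55, -0.443]
wrist_force: [0.2, -0.1, -8.3]
gripper_width: 27.9
tool shift now [21.6 -0.3 -0.4] turn [ 0.04  0.03 -0.17] | pos [621.5 -61.8  95.6] jaw yaw 12.24 tilt [ 0.003  0.    -1.   ]
```

View pics/w32c.png

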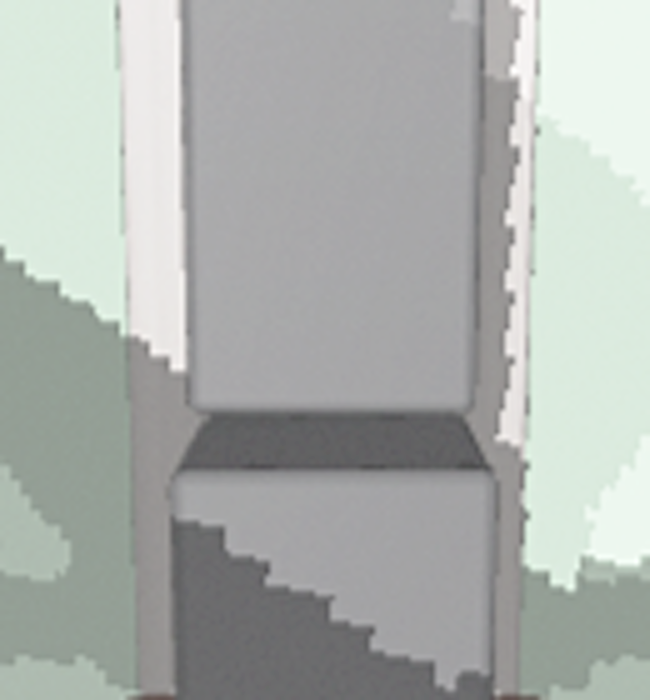

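```bash
python3 - <<'E'
from h import *
i=dict(np.load('w32.npz'))
for up in (3,4.7,6): edge(i,un(215,90,5,(190,411),(475,411)),up)
E
python3 -m inch '[[10,-0.4,0,0,0,-0.1,0],[0,0,0,0,0,0,0]]'; python3 - <<'E'
from h import *
goto([621.2,-61.5,74],12.2)
E
python3 -m inch '[[6,-0.3,0,0,0,0,0],[0,0,0,0,0,0,0]]'; python3 - <<'E'
from h import *
goto([621.2,-61.5,74],12.2)
i=env.get_image('wrist'); save(i,'w33.png'); np.savez('w33',**i); crop(i,90,230,215,345,5,'w33c.png')
E
```

```text
edge y [-14.51  13.89] mid -0.31 width 28.4 z [-42.19 -42.17]
edge y [-14.35  13.75] mid -0.3 width 28.1 z [-42.44 -42.42]
edge y [-14.23  13.64] mid -0.29 width 27.86 z [-42.63 -42.61]
time: 35.08
tcp_pos: [621.9, -62.1, 85.6]
tool_rot: [0.551, 0.444, 0.55, -0.443]
wrist_force: [0.2, 0.7, -8.8]
gripper_width: 27.7
tool shift now [11.6 -0.6 -0.7] turn [ 0.04  0.06 -0.15] | pos [621.9 -62.1  85.6] jaw yaw 12.24 tilt [ 0.003 -0.    -1.   ]
time: 35.33
tcp_pos: [621.6, -62.2, 79.2]
tool_rot: [0.551, 0.444, 0.55, -0.443]
wrist_force: [-0.2, 0.2, -8.6]
gripper_width: 27.8
tool shift now [ 5.2 -0.3 -0.8] turn [ 0.04  0.06 -0.16] | pos [621.6 -62.2  79.2] jaw yaw 12.24 tilt [ 0.003 -0.    -1.   ]
```

View pics/w33c.png

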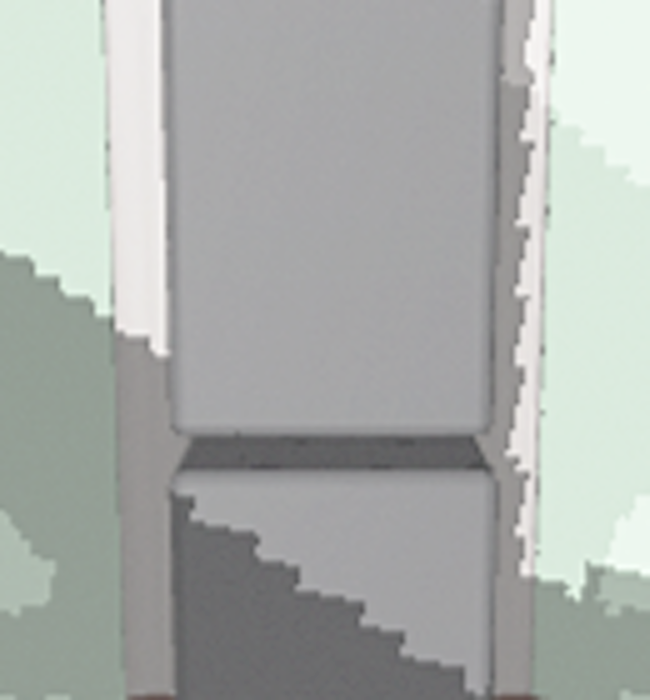

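```bash
python3 -m inch '[[3,-0.3,-0.7,0,0,-0.1,0]]';python3 -m inch '[[1,0,0,0,0,0,0]]';python3 -m inch '[[1,0,0,0,0,0,0]]'
```

```text
time: 35.5
tcp_pos: [622.1, -61.9, 77.0]
tool_rot: [0.551, 0.444, 0.549, -0.444]
wrist_force: [-0.1, -0.3, -8.2]
gripper_width: 27.7
time: 35.62
tcp_pos: [622.0, -61.7, 75.8]
tool_rot: [0.551, 0.444, 0.549, -0.444]
wrist_force: [-0.7, -0.3, -8.5]
gripper_width: 28.1
time: 35.75
tcp_pos: [622.1, -61.8, 74.9]
tool_rot: [0.551, 0.444, 0.549, -0.444]
wrist_force: [-2.0, 1.1, 1.6]
gripper_width: 27.8
```

```bash
python3 -m inch '[[0.7,0,0,0,0,0,0]]'; python3 - <<'E'
from h import *
i=env.get_image('wrist'); save(i,'w34.png'); np.savez('w34',**i); crop(i,90,230,215,345,5,'w34c.png')
E
```

```text
time: 35.88
tcp_pos: [622.1, -61.8, 74.9]
tool_rot: [0.551, 0.444, 0.549, -0.443]
wrist_force: [-3.8, 1.0, 2.8]
gripper_width: 27.9
```

View pics/w34c.png

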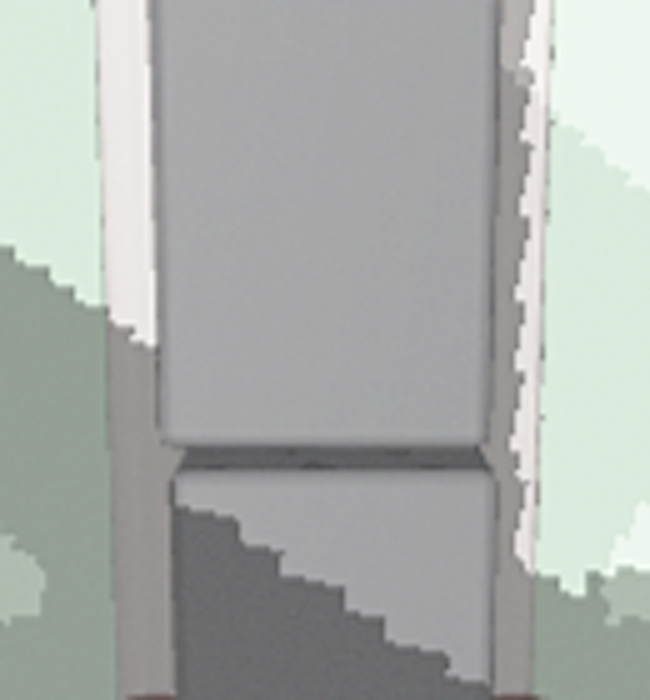

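Seated: joint about 2.1 mm, lateral offset about 0.7 mm. Releasing and retreating.

```bash
python3 -m inch '[[0,0,0,0,0,0,0.6],[0,0,0,0,0,0,0.6],[0,0,0,0,0,0,0.6],[-15,0,0,0,0,0,0.6],[-50,0,0,0,0,0,0.6]]'; python3 -m inch '[[-60,0,0,0,0,0,0.7],[-20,-20,0,0,0,0,0.7],[0,0,0,0,0,0,0.7]]'; python3 - <<'E'
from h import *
i=env.get_image('wrist'); save(i,'w35.png'); np.savez('w35',**i)
s=env.get_image('scene'); np.savez('s2',**s); crop(s,140,300,130,300,4,'s2c.png'); goto([600,-60,200],12.2)
E
```

```text
time: 36.55
tcp_pos: [622.8, -62.2, 141.6]
tool_rot: [0.552, 0.444, 0.549, -0.444]
wrist_force: [0.5, -0.1, 0.3]
gripper_width: 52.7
time: 36.92
tcp_pos: [605.2, -67.8, 230.5]
tool_rot: [0.554, 0.447, 0.546, -0.442]
wrist_force: [0.5, 0.2, -1.0]
gripper_width: 61.4
tool shift now [28.4 -4.4 -7.7] turn [ 0.02  0.26 -0.62] | pos [605.6 -66.5 228.5] jaw yaw 12.22 tilt [ 0.012 -0.002 -1.   ]
```

View pics/w35.png

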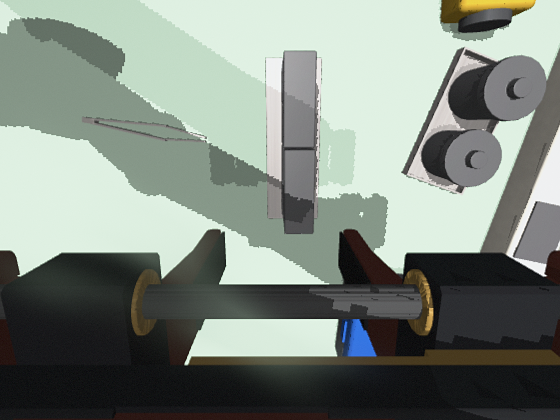

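View pics/s2c.png

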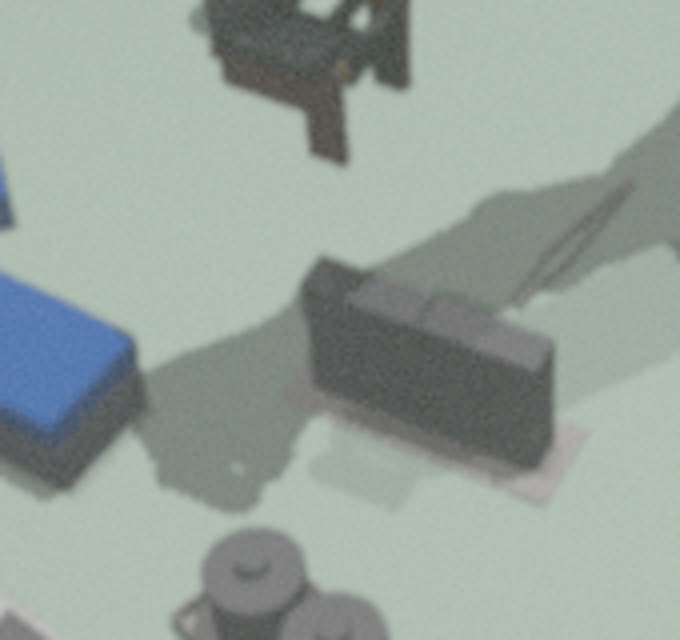

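```bash
python3 - <<'E'
from h import *
i=dict(np.load('w35.npz')); crop(i,40,240,250,340,4,'w35c.png')
E
```

```text
(no output)
```

View pics/w35c.png

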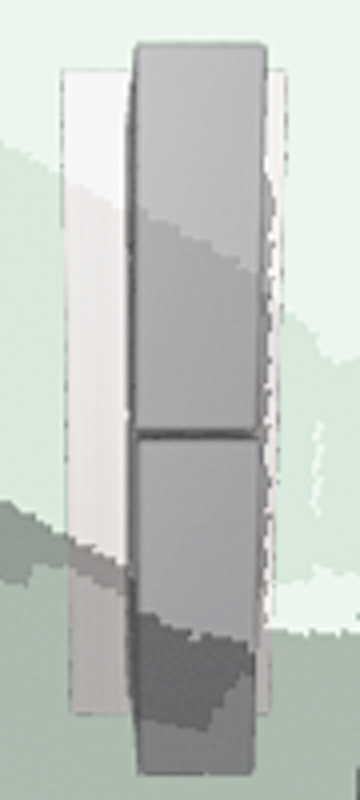

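```bash
python3 - <<'E'
from h import *
i=dict(np.load('w35.npz')); K=np.array(i['mtx'])
c=rectfit(K,un(250,40,4,(135,44),(267,44),(258,430),(135,430)),28,80)
a=rectfit(K,un(250,40,4,(138,438),(257,438),(254,773),(138,773)),28,80)
p=rectfit(K,un(250,40,4,(62,71),(287,71),(269,713),(70,713)),64,190)
for n,v in zip('cap',(c,a,p)): print(n,{k:float(q) for k,q in v.items()})
E
```

```text
c {'yc': 15.09, 'zfar': -125.36, 'znear': -45.36, 'up': -130.11, 'yaw': 0.0, 'rms': 0.11}
a {'yc': 15.73, 'zfar': -43.33, 'znear': 36.67, 'up': -131.81, 'yaw': -0.39, 'rms': 0.29}
p {'yc': 12.69, 'zfar': -139.17, 'znear': 50.83, 'up': -230.59, 'yaw': 0.04, 'rms': 0.06}
```

Third course measured against the plate after correcting for tool tilt: y = +41.7 and -40.4, x offsets of about 1.3 and 1.9 mm, parallel within 0.4°, joint about 2 mm. All of it is within tolerance and the gripper is clear, so I'm handing in.

```bash
python3 - <<'E'
from h import *
env.hand_in(); print(env.sense()['time'])
E
```

```text
the job is handed in; nothing more can be done
the job is handed in; nothing more can be done
```

I finished the screen and handed it in at about 37 s. The second course has the loose grey full from (419,355) over the bottom joint and the loose half at the -y end. The third course has the grey full from (577,-287) at +y and the full from under the half at -y. I lowered each brick until light contact (up to about 17 N on the wrist) before letting go. The blue brick and the bystanders were not touched.

| Last check | Measured | Limit |
|---|---|---|
| Third course along the screen | +41.7 and -40.4 mm | ±41 nominal (range 34.75 to 46.75) |
| Third course off the centre plane | about 1.3 and 1.9 mm | 5 mm |
| Third course angle to the plate | within 0.4° | 0.08 rad (4.6°) |
| Joint in the third course | about 2 mm | 5 mm |
| Joints in the second course | about 2.5 and 1.7 mm | 5 mm |

- **Not re-measured:** I last looked at the second course from above before laying the third. I read its joint widths from close crops while placing and just after.
- **Height disagreement:** Single-view heights from the wrist camera came out 4–8 mm low throughout, which I put down to calibration. For final heights I relied on contact, which matched the text. The first full and the third-course brick at +y touched down within 0.2 mm of what their grip heights predicted; the half and the last brick within about 3 mm.

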